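# Close up the plaster mould on the turntable

## Task

Put the fang mould together on the round metal turntable, in this order: the long lower mould half flat in the middle of the turntable, socket up; the clay fang upright in its socket, point up; the shorter, taller upper half with the through hole over the fang, seated flat, centred on the lower half and with its long sides parallel to the lower half's; last the steel weight, flat and centred over the hole. Never let the clay fang tip over, and leave the tin and the small clay lump where they are.

Things in the scene. Friction and masses are not known exactly. Their poses are not given: they have to be found in the camera images.
- wheel_top (a point): Turntable (banding wheel), fixed to the bench, its head locked (does not turn): round bare aluminium disc, diameter 150 mm, on a dark foot. This point is the centre of its flat top face, 45 mm above the bench, z up. Nothing stands on it at the start.
- lower_center (a point): Lower mould half: white plaster block 120 (its x) x 64 (its y) x 35 mm high (z up), loose, about 0.35 kg, with a blind round socket in the middle of its top face, 40 mm in diameter and 10 mm deep. This point is the block's centre, 17.5 mm above its underside. Lies flat, socket up, at any yaw; a half turn makes no difference. Grasp it across the 64 mm.
- upper_center (a point): Upper mould half: white plaster block 90 (its x) x 64 (its y) x 55 mm high (z up), loose, about 0.35 kg, with a round hole 48 mm in diameter right through it from top to bottom in its middle. This point is the block's centre, 27.5 mm above its underside. Stands on the bench with the hole upright, at any yaw; either end may be either way round. Grasp it across the 64 mm.
- fang_center (a point): Fang: grey-beige clay, rigid, round, 60 mm tall, about 0.07 kg, standing point up (z). Its root is a cylinder 32 mm in diameter for the lowest 36 mm (grasp there); above it tapers to a blunt point. This point is on its axis, 30 mm above its underside. Standing in the socket, its root rises 26 mm above the lower half, and its point 50 mm, so the upper half clears it.
- weight_knob (a point): Weight: steel disc 80 mm in diameter and 14 mm thick, with a dark upright knob in the middle, 26 mm in diameter and 32 mm tall (whole height 46 mm), about 0.62 kg. This point is the middle of the knob, on the axis, 30 mm above the underside; z up. Grasp it by the knob.
- tin: Bystander: upright aluminium tin, diameter 64 mm, 100 mm tall, loose; origin at the centre of its underside. Leave alone.
- lump: Bystander: small offcut of clay, a rounded block about 42 x 32 x 26 mm high, loose; origin at the centre of its underside. Leave alone.
Not all that is in view belongs to the job. Leave any blue look-alike of the part that bears fang_center alone. What is shaped like the part that bears weight_knob but red is not meant.

How it is judged:
By the outcome, as a careful person would: the job done as asked, in the order asked, and still so for the second after the job is handed in, with the robot touching nothing.
It also fails if it takes over 122 s, if anything falls off the work surface, if the arm or the gripper's body presses on something with over 40 N, if the wrist force passes 120 N, or if a joint passes its speed limit or range.

## Robot

A 6-joint arm with a two-finger parallel gripper is mounted at the origin on the work surface. World frame = base frame: x ahead of the robot, y to its left, z up, the work surface at z = 0. Lengths are in m, angles in rad, forces in N, time in s.
With the tool pointing down it reaches from about 0.275 to 0.85 m from the base axis. Payload 19 kg.
Tool frame: the origin (TCP) lies midway between the tips of the shut fingers; the grasp point (between the pads) lies 19 mm behind it; z points along the fingers, y is the line along which they close (so a half turn about z gives the same grasp; the last joint's range is limited). The gripper opens to 85 mm and grips with 20 to 120 N. Pads are 22 mm wide; open, the fingers measure 114 mm over their backs; the gripper's body (76 mm by 85 mm) begins 54 mm behind the grasp point. The pads swing forward as they close: fully open they stand 13 mm farther back than shut.
Start: joints at [1.107, 0.15, 1.437, -0, 1.554, -0.134], TCP at [0.186, 0.544, 0.204] pointing down, gripper open.
Joint ranges: [-2.8, 2.8], [-0.68, 2.1], [0.12, 2.68], [-1.39, 4.53], [0.16, 2.79], [-2.81, 2.81]. Speed limits (rad/s): [1.89, 1.89, 2.22, 3.01, 3.01, 3.01].

## Interface

Orientations are given as a unit quaternion [x, y, z, w].
In Python, from rig import * gives the robot as it stands.
- The arm moves only by the tool move_arm, never from a script. Its argument "deltas" is a list of rows, each a list of 6 numbers: the shift along the tool's x, y, z as a fraction of full scale, then the turn, a rotation vector about the tool's x, y, z as a fraction of full scale. In form: [[tx, ty, tz, ax, ay, az], ...]. A call has 1 to 20 rows; each row is the pose to reach, as a shift and turn from the pose commanded when the call began, along the tool's axes at that moment; what a row does not reach only later rows make up. Full scale, the value 1, is 300 mm for a shift and 90 degrees for a turn. A row lasts 1/10 s, in which the tool goes at most 50 mm and 8.59 degrees, less where a joint would pass 70% of its speed; a pose out of reach is approached as far as the arm can. A call with a number of a shift or a turn outside -1 to 1 is refused whole. A call with a gripper value outside its range is refused whole. "fingers" is the opening in per cent of the stroke, from 0 (shut) to 100 (fully open), set as the call begins (left out, the last holds). The fingers move at their own pace and stop on an object; "newtons" is the grip in N (left out, the last holds). Time passes only in rows, so rows that repeat a pose let the fingers close. It gives the time, the measured TCP pose, the force, the opening and the grip force at its end, in the units of the state.
- sense(): the state, without advancing time (a new reading comes with each control period).
- get_image(name): name is "side" or "top"; returns the picture (480x640x3 uint8, red, green, blue); there is no depth.
- get_calibration(name): a dict with "vfov" (degrees; the focal length in pixels is half the picture's height over the tangent of half this angle, whatever the lens; pixels are square), "cx", "cy" (the principal point, pixels), "k1" (the pictures are not rectified: a ray, as slopes to the right and down, at radius r is drawn at 1 + k1 r^2 times it, then the intrinsics apply), "extrinsics" (4x4, takes a point from world to camera coordinates). Camera axes: x right, y up, looking along -z (the intrinsics and any distortion apply to the point x, -y, -z); pixel columns grow to the right and rows downward; lengths in m; the calibration is good to about 2 mm. A picture is of the moment at which its call begins. get_calibration takes no time and is no camera call.
- sign_off(): hands the job in; it is judged then, once.
The state is a dict: "t": time; "qpos": joint angles; "qvel": joint speeds; "effort": joint torques, N m; "position": TCP position; "ee_rot": TCP orientation; "contact_force": force on the tool from outside, world axes, zero at the start; "wrist_torque": the same for the moment, N m; "finger_gap": finger opening in m; "grasp_force": force on a finger pad.
Only numpy, scipy, OpenCV 4.12 (cv2) and the standard library are available. Lean on these libraries where they do the work, as an engineer would, in place of code of your own. Each camera call takes 0.05 s, during which the arm holds its last target. There are 200 camera calls.

## Working session

There is one attempt and no reset: what is moved stays moved. The work goes in short steps, Python scripts to look and compute and a tool call to move; the robot and the scene stay as the last step left them, time stands still between calls to the robot, and variables do not carry over. Pictures are saved under pics/ and viewed, at most 14 in all, crops included, and the job is handed in when it is done.

Besides the shell and the picture viewer there is one more tool, called after "Request:" by a JSON object that holds its "api" and its "payload", one argument or row to a line. move_arm: Moves the arm, as the interface text tells. Shift numbers are shares of 300 mm and turn numbers shares of 90 degrees, none past 1 either way. Its arguments: {"type":"object","properties":{"deltas":{"type":"array","items":{"type":"array","items":{"type":"number","minimum":-1,"maximum":1}}},"fingers":{"type":"number"},"newtons":{"type":"number"}},"required":["deltas"]}

```bash
mkdir -p pics
cat > h.py <<'E'
from rig import *
import numpy as np, cv2
def ray(cam,u,v):
    c=get_calibration(cam); f=240/np.tan(np.radians(c["vfov"])/2)
    d=np.array([(u-c["cx"])/f,(v-c["cy"])/f]); s=d.copy()
    for _ in range(30): s=d/(1+c["k1"]*(s@s))
    E=np.array(c["extrinsics"]); R,t=E[:3,:3],E[:3,3]
    return -R.T@t, R.T@np.array([s[0],-s[1],-1])
def onz(cam,u,v,z):
    o,d=ray(cam,u,v); return o+d*(z-o[2])/d[2]
def proj(cam,p):
    c=get_calibration(cam); f=240/np.tan(np.radians(c["vfov"])/2)
    E=np.array(c["extrinsics"]); q=E[:3,:3]@np.array(p)+E[:3,3]
    s=np.array([q[0],-q[1]])/-q[2]; s=s*(1+c["k1"]*(s@s)); return s*f+[c["cx"],c["cy"]]
def save(cam,n):
    im=get_image(cam); cv2.imwrite(f"pics/{n}.png",cv2.cvtColor(im,cv2.COLOR_RGB2BGR)); return im
E
python3 - <<'E'
from h import *
for c in("top","side"):
    save(c,c+"0"); k=get_calibration(c); o,d=ray(c,320,240); print(c,o.round(3),d.round(3),k["vfov"],k["k1"])
print(sense())
E
```

```text
top [ 0.498 -0.053  1.047] [ 0.092 -0.018 -0.996] 54.79166081338255 -0.060790331783282
side [ 0.117 -0.867  0.65 ] [ 0.429  0.725 -0.539] 46.145905905046135 -0.015321602202580326
{'t': 0.1, 'qpos': array([ 1.10700966e+00,  1.50899356e-01,  1.43790344e+00, -2.32666173e-05,
        1.55379856e+00, -1.33981447e-01]), 'qvel': array([-0.00021313, -0.00168534, -0.00094689, -0.00122993,  0.0001688 ,
       -0.00013982]), 'effort': array([ 5.85056754e-03, -7.14379120e+01, -5.71789670e+01, -6.36083382e-05,
        7.21021963e-03, -9.39449546e-05]), 'position': array([0.18613112, 0.54379697, 0.20398834]), 'ee_rot': array([ 1.64156040e-01,  9.86434255e-01, -4.85418450e-04, -1.37393067e-04]), 'contact_force': array([-0.52620851,  0.29659936,  0.00819633]), 'wrist_torque': array([ 0.00858041, -0.04964317, -0.00577133]), 'grasp_force': 0.0, 'finger_gap': 0.08536537582364044}
```

View pics/top0.png

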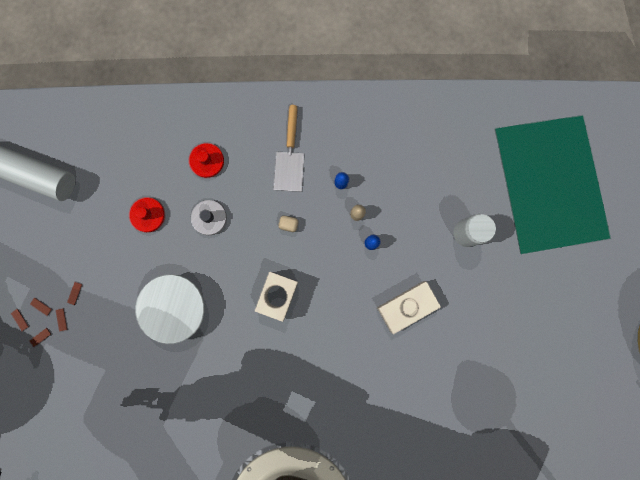

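View pics/side0.png

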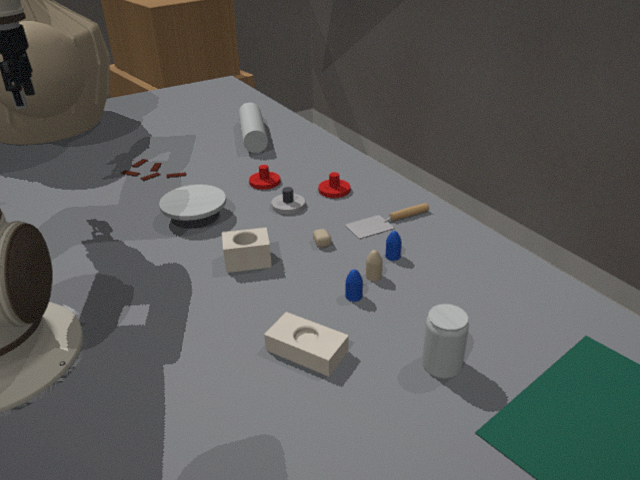

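The top view shows:
- **Fang:** the beige one at (358,213). The blue look-alikes at (342,181) and (373,242) are not it.
- **Weight:** the steel one at (208,217). The red look-alikes are at (206,160) and (147,214).
- **Mould halves:** the lower half at (409,308) has a shallow socket. The upper half at (276,296) has a through hole.
- **Turntable:** (170,309).
- **Leave alone:** the lump at (289,223) and the tin at (478,230).

Next I'll measure these and check them in a close crop.

```bash
cat > m.py <<'E'
from h import *
def blobs(im,lo,hi,roi):
    x0,y0,x1,y1=roi; hsv=cv2.cvtColor(im,cv2.COLOR_RGB2HSV)[y0:y1,x0:x1]
    m=cv2.inRange(hsv,lo,hi); cs,_=cv2.findContours(m,cv2.RETR_EXTERNAL,cv2.CHAIN_APPROX_NONE)
    c=max(cs,key=cv2.contourArea); return c+np.array([x0,y0])
def rect(c,z,cam="top"):
    w=np.array([onz(cam,*(p[0]+0.0),z)[:2] for p in c],np.float32)*1000
    (cx,cy),(a,b),t=cv2.minAreaRect(w)
    if a<b: a,b,t=b,a,t+90
    return (cx/1000,cy/1000,a,b,(t+90)%180-90)
E
python3 - <<'E'
from m import *
im=cv2.cvtColor(cv2.imread("pics/top0.png"),cv2.COLOR_BGR2RGB)
si=cv2.cvtColor(cv2.imread("pics/side0.png"),cv2.COLOR_BGR2RGB)
hsv=cv2.cvtColor(im,cv2.COLOR_RGB2HSV)
for p in [(395,318),(418,332),(390,325),(265,305),(290,280),(262,316),(358,210),(355,216),(208,217),(195,217),(170,280)]: print(p,hsv[p[1],p[0]])
for n,roi,z in[("lower",(370,275,450,340),.035),("upper",(245,262,310,328),.055)]:
    for v in(150,190,215):
        print(n,v,np.round(rect(blobs(im,(0,12,v),(40,120,255),roi),z),4))
c=blobs(im,(0,0,130),(180,60,255),(125,265,215,355)); e=cv2.fitEllipse(c); print("wheel",e,onz("top",*e[0],.045),rect(c,.045))
c=blobs(im,(10,50,60),(35,200,255),(347,200,370,225)); print("fang",rect(c,.03),onz("top",*cv2.minEnclosingCircle(c)[0],.03))
c=blobs(im,(0,0,130),(180,60,255),(180,195,235,240)); e=cv2.fitEllipse(c); print("wt",e,onz("top",*e[0],.014),rect(c,.014))
k=blobs(im,(0,0,0),(180,255,75),(195,205,222,230)); e=cv2.fitEllipse(k); print("knob",e,onz("top",*e[0],.038))
a=cv2.resize(im[150:345,180:450],None,fx=2.9,fy=2.9,interpolation=cv2.INTER_CUBIC)[:300*2,:800]
cv2.imwrite("pics/crop1.png",cv2.cvtColor(a,cv2.COLOR_RGB2BGR))
# side
f=blobs(si,(10,50,60),(35,200,255),(362,245,386,285)); x,y,w,h=cv2.boundingRect(f); print("fang side",x,y,w,h,onz("side",x+w/2,y+h,0),onz("side",x+w/2,y,.06))
E
```

```text
(395, 318) [ 21  37 221]
(418, 332) [107  17 139]
(390, 325) [ 19  38 222]
(265, 305) [ 20  32 225]
(290, 280) [ 19  36 221]
(262, 316) [103  18 128]
(358, 210) [ 18  64 218]
(355, 216) [ 19  69 148]
(208, 217) [120  13  79]
(195, 217) [150   3 189]
(170, 280) [ 87  12 217]
lower 150 [  0.4414  -0.2635 121.4785  65.3256 -61.7202]
lower 190 [  0.4412  -0.2637 119.2802  63.259  -61.8728]
lower 215 [  0.4421  -0.2643 117.3852  61.3815 -61.3594]
upper 150 [ 4.70700e-01  2.55000e-02  9.06681e+01  6.51016e+01 -2.10892e+01]
upper 190 [ 4.70500e-01  2.54000e-02  8.93508e+01  6.30405e+01 -2.10871e+01]
upper 215 [ 4.70800e-01  2.55000e-02  8.79775e+01  6.09703e+01 -2.13158e+01]
wheel ((164.18695068359375, 304.5814514160156), (65.2145004272461, 88.62432861328125), 133.60781860351562) [0.45515348 0.26765226 0.045     ] (0.45711508178710936, 0.26937945556640625, 173.04014587402344, 168.47691345214844, 89.6334228515625)
fang (0.6530734252929687, -0.15612744140625, 31.51027488708496, 28.91832733154297, -1.29205322265625) [ 0.65241725 -0.1564563   0.03      ]
wt ((207.0, 217.0), (51.44289016723633, 64.78158569335938), 90.0) [0.64924206 0.18211638 0.014     ] (0.6495764770507813, 0.1825788269042969, 124.9213638305664, 100.4623794555664, 89.14898681640625)
knob ((208.31007385253906, 216.83860778808594), (8.872093200683594, 10.212862014770508), 172.16366577148438) [0.64604761 0.17375014 0.038     ]
fang side 366 251 16 30 [ 0.64542676 -0.1744801   0.        ] [ 0.65184485 -0.16235703  0.06      ]
```

View pics/crop1.png

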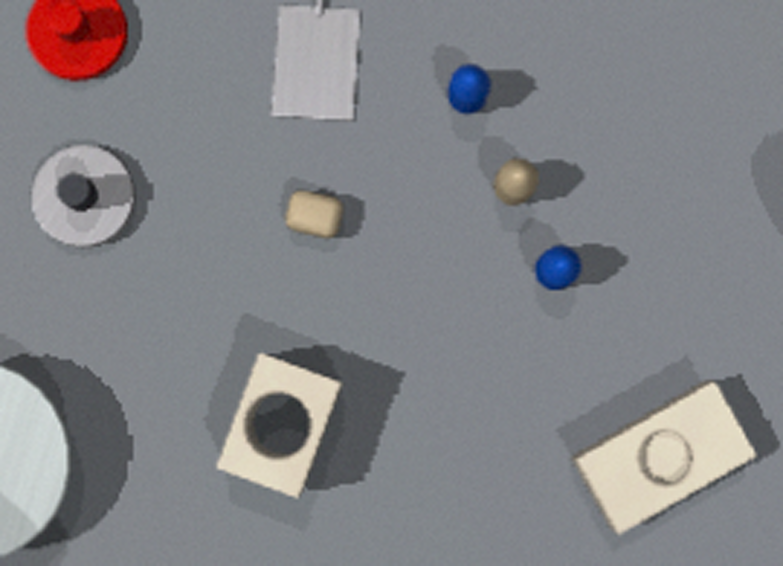

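Run:
```python
from m import *
im=cv2.cvtColor(cv2.imread("pics/top0.png"),cv2.COLOR_BGR2RGB)
si=cv2.cvtColor(cv2.imread("pics/side0.png"),cv2.COLOR_BGR2RGB)
def tri(a,b):
    (o1,d1),(o2,d2)=ray("top",*a),ray("side",*b)
    s=np.linalg.lstsq(np.stack([d1,-d2],1),o2-o1,rcond=None)[0]; p,q=o1+s[0]*d1,o2+s[1]*d2
    return ((p+q)/2).round(4),np.linalg.norm(p-q).round(4)
for v in(160,180):
    c=blobs(im,(60,0,v),(120,60,255),(130,270,210,348)); c=cv2.convexHull(c); print("wheel",rect(c,.045))
w=np.array([onz("top",*p[0].astype(float),.045)[:2] for p in c],np.float32); print("circ",cv2.minEnclosingCircle(w))
hs=cv2.cvtColor(im,cv2.COLOR_RGB2HSV); print(hs[217,225:180:-3].tolist(), hs[240,208])
for v in(160,): 
    c=cv2.convexHull(blobs(im,(0,0,v),(180,40,255),(185,195,232,240))); print("wt",rect(c,.014))
k=blobs(si,(0,0,0),(180,255,70),(280,184,297,203)); x,y,w,h=cv2.boundingRect(k); print("kside",x,y,w,h)
kt=blobs(im,(0,0,0),(180,255,75),(195,205,222,230));print("knobtop side", onz("side",x+w/2,y+3,.046),cv2.boundingRect(kt))
f=blobs(si,(10,50,60),(35,200,255),(362,245,386,285)); g=blobs(im,(10,50,60),(35,200,255),(347,200,370,225))
cc=lambda c:(np.array(cv2.boundingRect(c))[:2]+(np.array(cv2.boundingRect(c))[2:]-1)/2)
print("fang",cc(f),cc(g),tri(cc(g),cc(f)), cv2.boundingRect(g))
for P in [(.650,-.153)]:
    print([proj("top",[*P,z]).round(1) for z in(0,.036,.06)],[proj("side",[*P,z]).round(1) for z in(0,.036,.06)])
```

```text
wheel (0.44697726440429686, 0.25847219848632813, 146.85739135742188, 144.08055114746094, 89.632080078125)
wheel (0.44694387817382814, 0.25743670654296874, 144.46786499023438, 143.8094482421875, -63.157331466674805)
circ ((0.4464508295059204, 0.2577947974205017), 0.07375454157590866)
[[120, 2, 104], [120, 4, 119], [90, 4, 119], [143, 9, 117], [132, 24, 53], [110, 17, 45], [123, 29, 78], [120, 23, 78], [110, 21, 74], [135, 6, 185], [150, 3, 189], [135, 6, 184], [107, 13, 137], [107, 17, 139], [110, 16, 140]] [101  15 138]
wt (0.6495310668945312, 0.1818525390625, 76.95890808105469, 74.88542938232422, 5.348214149475098)
kside 283 190 10 13
knobtop side [0.64051434 0.15516984 0.046     ] (205, 211, 9, 12)
fang [373.5 265.5] [357.5 212. ] (array([ 0.6549, -0.1573,  0.0223]), np.float64(0.0015)) (351, 205, 14, 15)
[array([354.9, 215.3]), array([356.4, 213. ]), array([357.4, 211.3])] [array([369.4, 274.7]), array([369.9, 259.5]), array([370.3, 249. ])]
```

```bash
cat > plan.py <<'E'
from h import *
from scipy.spatial.transform import Rotation as R
def Rt(yx):  # tool x at world angle yx deg, z down
    a=np.radians(yx); x=np.array([np.cos(a),np.sin(a),0]); z=np.array([0,0,-1.]); return R.from_matrix(np.stack([x,np.cross(z,x),z],1))
def plan(*wps):
    s=sense(); R0=R.from_quat(s["ee_rot"]); p0=s["position"]; pp,Rp=p0,R0
    print("t %.1f"%s["t"],p0.round(4),"yx %.1f"%np.degrees(np.arctan2(*R0.as_matrix()[[1,0],0])),"gap %.4f"%s["finger_gap"])
    for *p,yx in wps:
        p=np.array(p); T=Rt(yx); n=max(np.linalg.norm(p-pp)/.05,np.degrees((Rp.inv()*T).magnitude())/8.59)
        d=np.r_[R0.inv().apply(p-p0)/.3,(R0.inv()*T).as_rotvec()/(np.pi/2)]
        print(d.round(4).tolist(),"rows %.1f"%n); pp,Rp=p,T
E
python3 - <<'E'
from plan import *
plan((.30,.30,.2,161.1),(.36,.2,.2,118.2),(.4,.05,.2,118.2))
E
```

```text
t 0.1 [0.1861 0.5438 0.204 ] yx 161.1 gap 0.0854
[-0.6223, -0.6459, 0.0139, -0.0006, -0.0001, 0.0] rows 5.4
[-0.9195, -0.8965, 0.0141, -0.0006, 0.0002, 0.4767] rows 5.0
[-1.2075, -1.3264, 0.0145, -0.0006, 0.0002, 0.4767] rows 3.1
```

Request:
{"api": "move_arm", "payload": {
  "deltas": [
    [-0.62,-0.646,0.014,0,0,0.2],
    [-0.62,-0.646,0.014,0,0,0.2],
    [-0.62,-0.646,0.014,0,0,0.2],
    [-0.92,-0.9,0.014,0,0,0.477],
    [-0.92,-0.9,0.014,0,0,0.477],
    [-0.92,-0.9,0.014,0,0,0.477],
    [-0.92,-0.9,0.014,0,0,0.477],
    [-0.92,-0.9,0.014,0,0,0.477],
    [-0.92,-0.9,0.014,0,0,0.477],
    [-0.92,-0.9,0.014,0,0,0.477],
    [-0.92,-0.9,0.014,0,0,0.477],
    [-0.92,-0.9,0.014,0,0,0.477]
  ],
  "fingers": 100
}}

```text
t: 1.3
position: [0.3594, 0.2, 0.2002]
ee_rot: [0.513, 0.858, -0.0, -0.0]
contact_force: [-0.7, 0.4, -0.4]
finger_gap: 0.085
grasp_force: 0.0
```

Run:
```python
from plan import *
plan((.42,-.07,.2,118.2),(.4413,-.2636,.12,118.2))
```

```text
t 1.3 [0.3594 0.2    0.2002] yx 118.3 gap 0.0850
[-0.8882, -0.2484, 0.0007, -0.0002, -0.0001, 0.0008] rows 5.5
[-1.4902, -0.4914, 0.2674, -0.0002, -0.0001, 0.0008] rows 4.2
```

Request:
{"api": "move_arm", "payload": {
  "deltas": [
    [-0.88,-0.25,0,0,0,0],
    [-0.88,-0.25,0,0,0,0],
    [-0.88,-0.25,0,0,0,0],
    [-0.88,-0.25,0,0,0,0],
    [-0.88,-0.25,0,0,0,0],
    [-0.88,-0.25,0,0,0,0],
    [-0.88,-0.25,0,0,0,0]
  ]
}}

```text
t: 2.0
position: [0.4189, -0.0708, 0.1999]
ee_rot: [0.515, 0.857, -0.0, -0.0]
contact_force: [-0.6, 0.2, -0.4]
finger_gap: 0.0851
grasp_force: 0.0
```

Run:
```python
from plan import *
plan((.4413,-.2636,.09,118.2),(.4413,-.2636,.001,118.2))
```

```text
t 2.0 [ 0.4189 -0.0708  0.1999] yx 118.1 gap 0.0851
[-0.6022, -0.236, 0.3666, -0.0005, -0.0001, -0.0015] rows 4.5
[-0.6023, -0.2357, 0.6632, -0.0005, -0.0001, -0.0015] rows 1.8
```

Request:
{"api": "move_arm", "payload": {
  "deltas": [
    [-0.602,-0.236,0.367,0,0,0],
    [-0.602,-0.236,0.367,0,0,0],
    [-0.602,-0.236,0.367,0,0,0],
    [-0.602,-0.236,0.367,0,0,0],
    [-0.602,-0.236,0.367,0,0,0],
    [-0.602,-0.236,0.367,0,0,0],
    [-0.602,-0.236,0.46,0,0,0],
    [-0.602,-0.236,0.56,0,0,0],
    [-0.602,-0.236,0.62,0,0,0],
    [-0.602,-0.236,0.66,0,0,0],
    [-0.602,-0.236,0.66,0,0,0]
  ]
}}

```text
t: 3.1
position: [0.4413, -0.2601, 0.0016]
ee_rot: [0.513, 0.858, 0.0, -0.001]
contact_force: [-0.6, 0.1, 0.4]
finger_gap: 0.0855
grasp_force: 0.0
```

Request:
{"api": "move_arm", "payload": {
  "deltas": [
    [0,0,0,0,0,0],
    [0,0,0,0,0,0],
    [0,0,0,0,0,0],
    [0,0,0,0,0,0],
    [0,0,0,0,0,0],
    [0,0,0,0,0,0],
    [0,0,0,0,0,0],
    [0,0,0,0,0,0]
  ],
  "fingers": 50,
  "newtons": 50
}}

```text
t: 3.9
position: [0.4434, -0.2634, 0.0061]
ee_rot: [0.514, 0.858, -0.001, 0.003]
contact_force: [-2.5, 2.0, 36.4]
finger_gap: 0.0429
grasp_force: 18.1
```

Run:
```python
from plan import *
print(sense()["grasp_force"]);plan((.4413,-.2636,.2,118.2)); save("side","g1")
```

```text
18.122238271753304
t 3.9 [ 0.4434 -0.2634  0.0061] yx 118.2 gap 0.0429
[-0.0015, -0.005, -0.6462, 0.0015, 0.004, -0.0002] rows 3.9
```

View pics/g1.png

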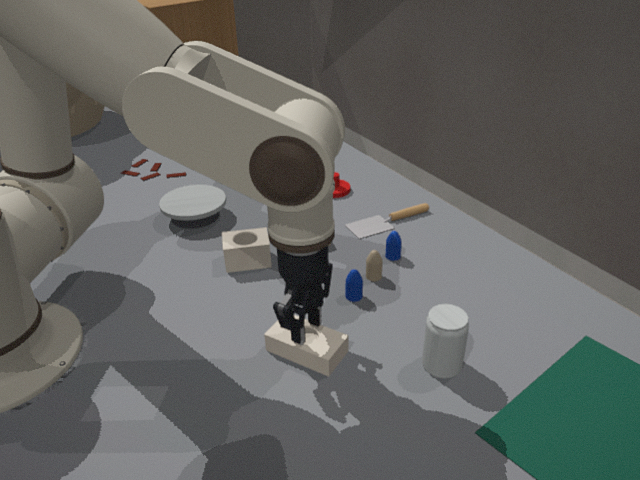

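Run:
```python
from plan import *
im=get_image("side"); tp=get_image("top")
a=cv2.resize(im[240:390,250:370],(480,600),interpolation=cv2.INTER_CUBIC); b=cv2.resize(tp[260:360,365:455],(320,356),interpolation=cv2.INTER_CUBIC)
o=np.zeros((600,800,3),np.uint8); o[:,:480]=a; o[:356,480:]=b
cv2.imwrite("pics/g2.png",o[:,:,::-1])
s=sense(); print(s["finger_gap"],s["grasp_force"],s["contact_force"],s["position"])
```

```text
0.043134013727158846 18.120730458176695 [-2.45192723  2.05023135 36.41128693] [ 0.44341147 -0.26334366  0.00615045]
```

View pics/g2.png

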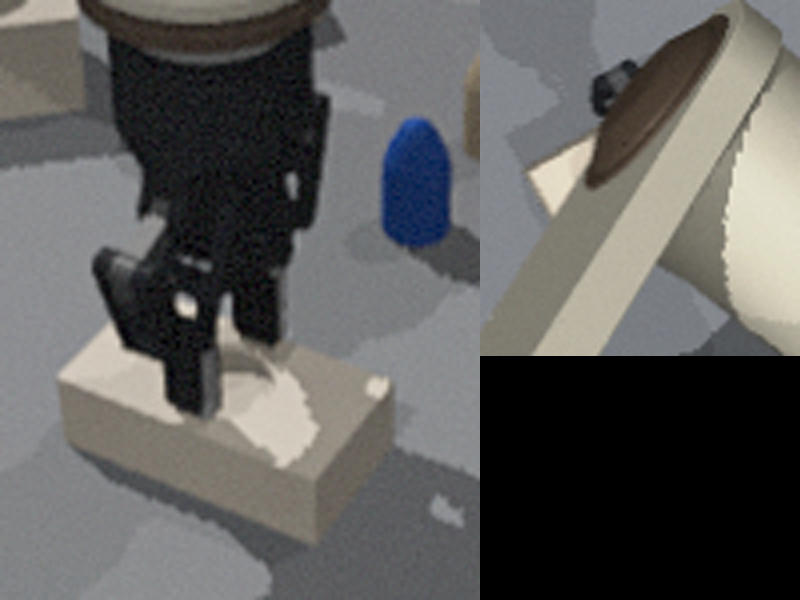

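The close crop shows both fingertips resting on the block's top face, at about (299,344) and (314,326) in the side view, with the gap at 43 mm. So the tips stand higher than I assumed. I'll compare the image against the reported pose.

Run:
```python
from plan import *
print("now tcp",proj("side",[.4434,-.2634,.006]),"z.035",proj("side",[.4434,-.2634,.035]), "top-face ctr",proj("side",[.4413,-.2636,.035]))
print("start tcp",proj("side",[.186,.544,.204]),proj("side",[.186,.544,.23]))
s=sense()
R0=R.from_quat(s["ee_rot"]).as_matrix()
for g in(1,-1): print([proj("side",s["position"]+R0@np.array([0,g*.0215,-k])).round(1).tolist() for k in(0,.005,.03)])
im=cv2.imread("pics/side0.png"); g=im[0:130,0:60].max(2); ys,xs=np.where(g<60); print("start tips lowest", [(int(xs[i]),int(ys[i])) for i in np.argsort(-ys)[:6]])
for c in((.4413-.06*np.cos(2.063)-.032*np.sin(2.063),-.2636-.06*np.sin(2.063)+.032*np.cos(2.063)),):print("corner",proj("side",[*c,0]))
```

```text
now tcp [306.10374294 345.49741766] z.035 [305.50148616 332.21179895] top-face ctr [304.43761834 332.75810922]
start tcp [ 29.69233857 117.18949179] [ 26.31207421 106.22090546]
[[312.8, 337.6], [312.7, 335.3], [312.2, 323.9]]
[[299.1, 353.5], [299.0, 351.2], [298.2, 339.7]]
start tips lowest [(48, 115), (19, 106), (18, 106), (19, 105), (22, 105), (20, 105)]
corner [327.13942531 374.42056917]
```

Request:
{"api": "move_arm", "payload": {
  "deltas": [
    [0,0,-0.1,0,0,0],
    [0,0,-0.1,0,0,0],
    [0,0,-0.1,0,0,0],
    [0,0,-0.1,0,0,0],
    [0,0,-0.1,0,0,0],
    [0,0,-0.1,0,0,0],
    [0,0,-0.1,0,0,0],
    [0,0,-0.1,0,0,0],
    [0,0,-0.1,0,0,0]
  ],
  "fingers": 100
}}

```text
t: 4.95
position: [0.4412, -0.2616, 0.0322]
ee_rot: [0.514, 0.858, -0.0, -0.0]
contact_force: [1.3, 0.9, 0.6]
finger_gap: 0.0851
grasp_force: 0.0
```

Run:
```python
from plan import *
plan((.4413,-.2636,-.010,118.2),(.4413,-.2636,-.026,118.2))
im=get_image("side"); i0=cv2.cvtColor(cv2.imread("pics/side0.png"),cv2.COLOR_BGR2RGB)
d=cv2.absdiff(im,i0).max(2)[335:380,255:360]
a=np.hstack([cv2.resize(x[280:385,255:360],(400,400),interpolation=cv2.INTER_CUBIC) for x in(im,i0)])
cv2.imwrite("pics/g3.png",a[:,:,::-1])
```

```text
t 5.0 [ 0.4412 -0.2616  0.0322] yx 118.2 gap 0.0851
[-0.0059, -0.0029, 0.1407, -0.0001, -0.0001, -0.0003] rows 0.8
[-0.0059, -0.0029, 0.1941, -0.0001, -0.0001, -0.0003] rows 0.3
```

View pics/g3.png

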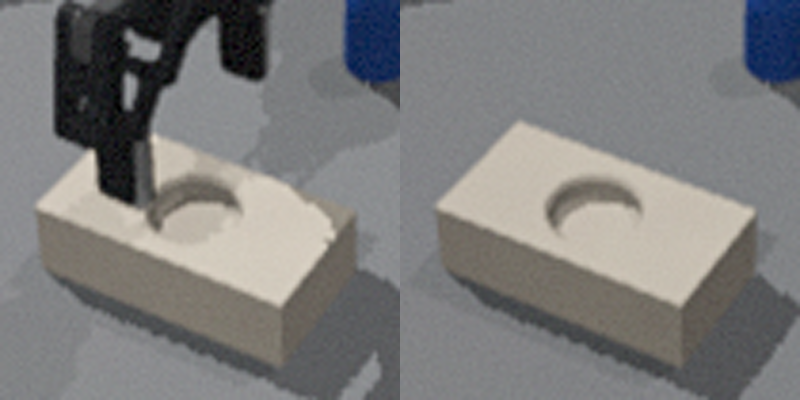

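Request:
{"api": "move_arm", "payload": {
  "deltas": [
    [-0.003,-0.001,0.08,0,0,0],
    [-0.003,-0.001,0.14,0,0,0],
    [-0.003,-0.001,0.178,0,0,0],
    [-0.003,-0.001,0.178,0,0,0],
    [-0.003,-0.001,0.178,0,0,0],
    [-0.003,-0.001,0.178,0,0,0]
  ]
}}

```text
t: 5.6
position: [0.4419, -0.2629, -0.0202]
ee_rot: [0.514, 0.858, -0.0, 0.001]
contact_force: [0.4, 0.2, 1.0]
finger_gap: 0.0856
grasp_force: 0.0
```

Request:
{"api": "move_arm", "payload": {
  "deltas": [
    [0,0,0,0,0,0],
    [0,0,0,0,0,0],
    [0,0,0,0,0,0],
    [0,0,0,0,0,0],
    [0,0,0,0,0,0],
    [0,0,0,0,0,0],
    [0,0,0,0,0,0]
  ],
  "fingers": 55,
  "newtons": 60
}}

```text
t: 6.3
position: [0.4416, -0.2629, -0.0201]
ee_rot: [0.514, 0.858, -0.0, 0.0]
contact_force: [-4.6, 0.8, 11.5]
finger_gap: 0.0629
grasp_force: 66.0
```

Run:
```python
from plan import *
plan((.4416,-.2629,.12,118.2),(.4416,-.05,.12,118.2),(.447,.258,.12,118.2))
```

```text
t 6.3 [ 0.4416 -0.2629 -0.0201] yx 118.2 gap 0.0629
[-0.0004, -0.0001, -0.467, 0.0, 0.0007, -0.0002] rows 2.8
[0.6251, 0.335, -0.4677, 0.0, 0.0007, -0.0002] rows 4.3
[1.5216, 0.8357, -0.4687, 0.0, 0.0007, -0.0002] rows 6.2
```

Request:
{"api": "move_arm", "payload": {
  "deltas": [
    [0,0,-0.1,0,0,0],
    [0,0,-0.22,0,0,0],
    [0,0,-0.35,0,0,0],
    [0,0,-0.467,0,0,0],
    [0.1,0.053,-0.467,0,0,0],
    [0.22,0.118,-0.467,0,0,0],
    [0.35,0.188,-0.467,0,0,0],
    [0.48,0.257,-0.467,0,0,0],
    [0.58,0.311,-0.467,0,0,0],
    [0.625,0.335,-0.467,0,0,0],
    [0.625,0.335,-0.467,0,0,0]
  ]
}}

```text
t: 7.4
position: [0.4413, -0.0479, 0.1192]
ee_rot: [0.513, 0.859, 0.0, 0.0]
contact_force: [0.2, -0.5, -3.6]
finger_gap: 0.0627
grasp_force: 69.1
```

Run:
```python
from plan import *
plan((.447,.21,.12,118.2)); print(sense()["grasp_force"])
```

```text
t 7.4 [ 0.4413 -0.0479  0.1192] yx 118.3 gap 0.0627
[0.7479, 0.4247, -0.0026, 0.0002, -0.0001, 0.0014] rows 5.2
69.09559607505798
```

Request:
{"api": "move_arm", "payload": {
  "deltas": [
    [0.1,0.057,0,0,0,0],
    [0.24,0.136,0,0,0,0],
    [0.38,0.216,0,0,0,0],
    [0.52,0.295,0,0,0,0],
    [0.65,0.369,0,0,0,0],
    [0.73,0.415,0,0,0,0],
    [0.748,0.425,0,0,0,0],
    [0.748,0.425,0,0,0,0],
    [0.748,0.425,0,0,0,0]
  ]
}}

```text
t: 8.3
position: [0.4481, 0.2071, 0.1189]
ee_rot: [0.514, 0.858, -0.0, 0.0]
contact_force: [-0.9, 0.2, -3.6]
finger_gap: 0.0627
grasp_force: 69.1
```

Run:
```python
from plan import *
plan((.447,.258,.08,118.2),(.447,.258,.03,118.2),(.447,.258,.025,118.2));
```

```text
t 8.3 [0.4481 0.2071 0.1189] yx 118.1 gap 0.0627
[0.1513, 0.0768, 0.1295, -0.0003, 0.0002, -0.0007] rows 1.3
[0.1513, 0.0769, 0.2962, -0.0003, 0.0002, -0.0007] rows 1.0
[0.1513, 0.0769, 0.3129, -0.0003, 0.0002, -0.0007] rows 0.1
```

Request:
{"api": "move_arm", "payload": {
  "deltas": [
    [0.08,0.04,0.06,0,0,0],
    [0.148,0.076,0.13,0,0,0],
    [0.148,0.076,0.2,0,0,0],
    [0.148,0.076,0.22,0,0,0],
    [0.148,0.076,0.22,0,0,0],
    [0.148,0.076,0.22,0,0,0],
    [0.148,0.076,0.22,0,0,0]
  ]
}}

```text
t: 9.0
position: [0.4478, 0.2577, 0.0542]
ee_rot: [0.514, 0.858, 0.001, 0.001]
contact_force: [-0.4, 0.1, -3.7]
finger_gap: 0.0629
grasp_force: 68.9
```

Run:
```python
from plan import *
plan((.447,.258,.028,118.2),(.447,.258,.0245,118.2)); save("side","p1")
```

```text
t 9.0 [0.4478 0.2577 0.0542] yx 118.1 gap 0.0629
[0.0021, -0.0022, 0.0872, 0.001, 0.0002, -0.0008] rows 0.5
[0.0021, -0.0022, 0.0989, 0.001, 0.0002, -0.0008] rows 0.1
```

View pics/p1.png

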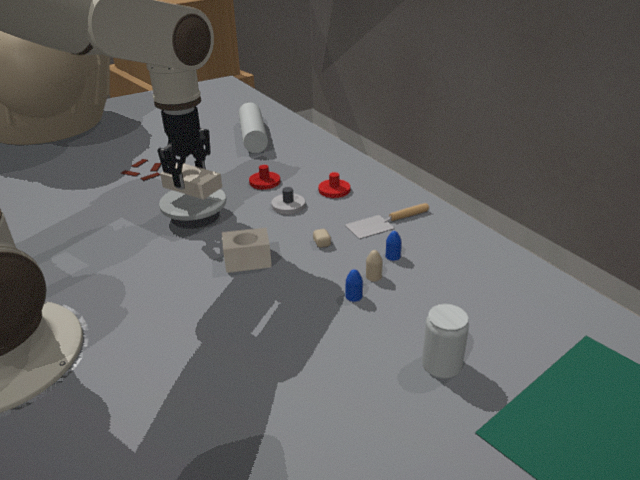

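The block is held at about (190,185), over the disc at (193,203). Lowering it now.

Request:
{"api": "move_arm", "payload": {
  "deltas": [
    [0.001,-0.001,0.05,0,0,0],
    [0.001,-0.001,0.08,0,0,0],
    [0.001,-0.001,0.09,0,0,0],
    [0.001,-0.001,0.095,0,0,0],
    [0.001,-0.001,0.098,0,0,0],
    [0.001,-0.001,0.098,0,0,0]
  ]
}}

```text
t: 9.65
position: [0.4465, 0.2581, 0.0249]
ee_rot: [0.514, 0.858, -0.0, 0.0]
contact_force: [-10.6, -4.5, 15.0]
finger_gap: 0.0629
grasp_force: 71.3
```

Request:
{"api": "move_arm", "payload": {
  "deltas": [
    [0,0,0,0,0,0],
    [0,0,0,0,0,0],
    [0,0,0,0,0,0],
    [0,0,0,0,0,0],
    [0,0,-0.1,0,0,0],
    [0,0,-0.22,0,0,0],
    [0,0,-0.35,0,0,0],
    [0,0,-0.5,0,0,0],
    [0,0,-0.5,0,0,0],
    [0,0,-0.5,0,0,0]
  ],
  "fingers": 100
}}

```text
t: 10.65
position: [0.447, 0.2584, 0.1744]
ee_rot: [0.514, 0.858, 0.001, 0.001]
contact_force: [0.1, 0.2, -1.1]
finger_gap: 0.0856
grasp_force: 0.0
```

Run:
```python
from plan import *
plan((.60,.10,.17,118.2),(.60,-.02,.17,72),(.655,-.157,.17,27))
```

```text
t 10.7 [0.447  0.2584 0.1744] yx 118.2 gap 0.0856
[-0.706, 0.2002, 0.015, 0.0011, 0.0002, -0.0003] rows 4.4
[-1.0587, 0.0113, 0.0148, 0.0011, -0.0003, 0.513] rows 5.4
[-1.5478, -0.0427, 0.0148, 0.001, -0.0007, 1.013] rows 5.2
```

Request:
{"api": "move_arm", "payload": {
  "deltas": [
    [-0.15,0.04,0,0,0,0],
    [-0.3,0.08,0,0,0,0],
    [-0.45,0.12,0,0,0,0.08],
    [-0.6,0.15,0,0,0,0.17],
    [-0.75,0.13,0,0,0,0.26],
    [-0.88,0.09,0,0,0,0.34],
    [-0.98,0.05,0,0,0,0.42],
    [-0.98,0.05,0,0,0,0.5],
    [-0.98,0.05,0,0,0,0.5],
    [-0.98,0.05,0,0,0,0.5]
  ],
  "fingers": 65
}}

```text
t: 11.65
position: [0.5983, 0.0065, 0.1725]
ee_rot: [0.802, 0.598, -0.001, -0.001]
contact_force: [-0.5, 0.5, -0.6]
finger_gap: 0.0557
grasp_force: 0.0
```

Run:
```python
from m import *
from plan import plan
plan((.62,-.12,.17,27),(.655,-.157,.17,27))
im=save("top","t2"); si=save("side","s2")
b=im[250:360,120:220]
for v in(160,190): 
    try: print("lower",rect(blobs(im,(12,20,v),(30,120,255),(130,265,215,350)),.08))
    except Exception as e: print(e)
f=blobs(si,(10,50,60),(35,200,255),(362,245,386,285)); print(cv2.boundingRect(f))
# fang outline prediction for candidate centres
for P in((.653,-.156),(.655,-.157),(.653,-.160)):
    print(P,"top base/sh/tip",[proj("top",[*P,z]).round(1).tolist() for z in(0,.036,.06)],"side",[proj("side",[*P,z]).round(1).tolist() for z in(0,.036,.06)])
```

```text
t 11.7 [0.5983 0.0065 0.1725] yx 73.4 gap 0.0557
[-0.3835, 0.1897, 0.0083, -0.0009, 0.0006, 0.5157] rows 5.4
[-0.4684, 0.3367, 0.0081, -0.0009, 0.0006, 0.5157] rows 1.0
lower (0.4561650390625, 0.265711181640625, 179.4266815185547, 111.49769592285156, -6.926063537597656)
lower (0.4558883056640625, 0.2658577880859375, 179.02342224121094, 110.86732482910156, -6.6388092041015625)
(366, 251, 16, 30)
(0.653, -0.156) top base/sh/tip [[356.2, 214.0], [357.7, 211.6], [358.8, 209.9]] side [[371.6, 274.9], [372.1, 259.7], [372.5, 249.2]]
(0.655, -0.157) top base/sh/tip [[356.6, 213.1], [358.1, 210.7], [359.2, 209.0]] side [[372.7, 274.9], [373.3, 259.6], [373.7, 249.2]]
(0.653, -0.16) top base/sh/tip [[357.9, 214.0], [359.5, 211.6], [360.7, 209.9]] side [[372.8, 276.0], [373.4, 260.7], [373.8, 250.2]]
```

View pics/t2.png

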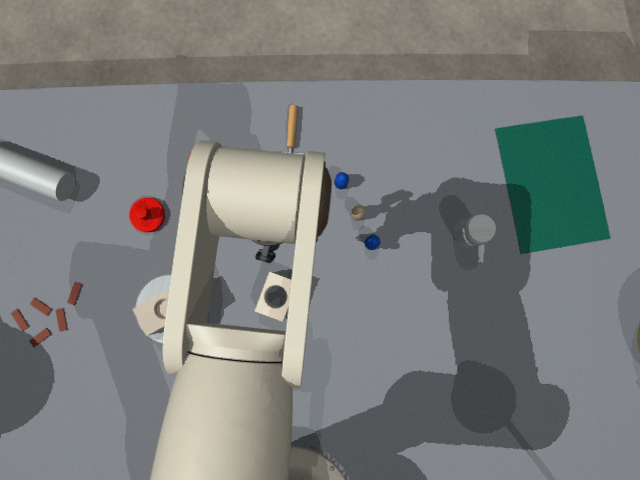

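The top view shows the lower half on the disc at about (155,310), partly hidden by the arm. The fang at (358,213) is unmoved.

Request:
{"api": "move_arm", "payload": {
  "deltas": [
    [-0.1,0.04,0,0,0,0.09],
    [-0.2,0.09,0,0,0,0.18],
    [-0.3,0.16,0,0,0,0.27],
    [-0.38,0.22,0,0,0,0.36],
    [-0.44,0.29,0,0,0,0.45],
    [-0.47,0.335,0,0,0,0.515],
    [-0.47,0.335,0,0,0,0.515],
    [-0.47,0.335,0,0,0,0.515],
    [-0.47,0.335,0,0,0,0.515]
  ]
}}

```text
t: 12.65
position: [0.6539, -0.1568, 0.1737]
ee_rot: [0.972, 0.234, -0.0, -0.0]
contact_force: [-0.1, -0.5, 0.5]
finger_gap: 0.0556
grasp_force: 0.0
```

Run:
```python
from m import *
from plan import plan
plan((.6545,-.158,.05,27),(.6545,-.158,-.013,27))
im=get_image("top")
for v in(160,190): print("lower",rect(blobs(im,(12,20,v),(30,120,255),(125,265,215,350)),.08))
si=save("side","s3"); cv2.imwrite("pics/s3c.png",cv2.resize(si[170:300,300:430],(600,600))[:,:,::-1])
```

```text
t 12.7 [ 0.6539 -0.1568  0.1737] yx 27.0 gap 0.0556
[0.0002, 0.0044, 0.4123, -0.0001, 0.0, 0.0004] rows 2.5
[0.0002, 0.0045, 0.6223, -0.0001, 0.0, 0.0004] rows 1.3
lower (0.44842617797851564, 0.2573460388183594, 119.71044921875, 64.291259765625, -62.13811683654785)
lower (0.4488113098144531, 0.25768670654296877, 117.87681579589844, 63.29187774658203, -62.13811683654785)
```

View pics/s3c.png

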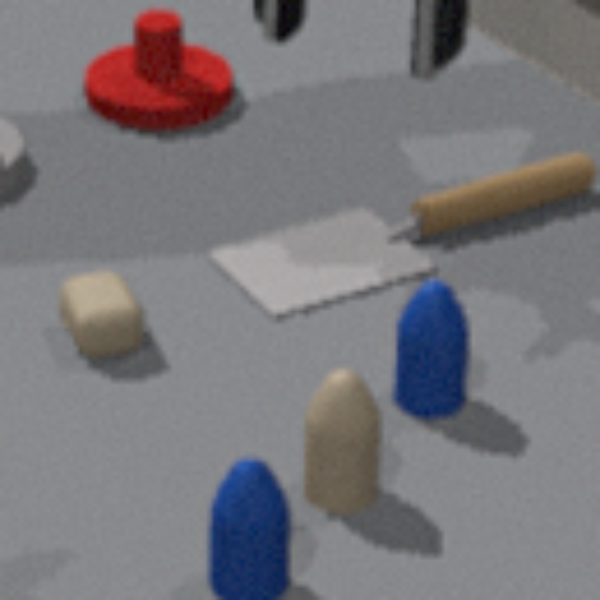

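The crop shows the open fingertips straddling the fang's line of sight: tips at (360,178) and (392,186), fang at (373,265). The lower half is now measured at (.4486,.2575) with yaw −62.1°. A quick consistency check before the descent.

Run:
```python
from plan import *
for k in(.02,.026,.031,.036): print(k,proj("side",[.6539,-.1568,.1737+k]).round(1))
s=sense(); M=R.from_quat(s["ee_rot"]).as_matrix()
for g in(1,-1): print(proj("side",s["position"]+M@np.array([0,g*.028,-.031])).round(1))
```

```text
0.02 [375.5 185.9]
0.026 [375.6 182.9]
0.031 [375.7 180.3]
0.036 [375.8 177.7]
[390.3 183.9]
[361.6 176.8]
```

Request:
{"api": "move_arm", "payload": {
  "deltas": [
    [0,0.004,0.1,0,0,0],
    [0,0.004,0.2,0,0,0],
    [0,0.004,0.3,0,0,0],
    [0,0.004,0.3,0,0,0],
    [0,0.004,0.3,0,0,0]
  ]
}}

```text
t: 13.25
position: [0.6547, -0.1587, 0.0846]
ee_rot: [0.973, 0.232, 0.0, 0.0]
contact_force: [-0.6, -0.9, 0.7]
finger_gap: 0.0557
grasp_force: 0.0
```

Request:
{"api": "move_arm", "payload": {
  "deltas": [
    [0,-0.001,0.1,0,0,0],
    [0,-0.001,0.18,0,0,0],
    [0,-0.001,0.25,0,0,0],
    [0,-0.001,0.3,0,0,0],
    [0,-0.001,0.32,0,0,0],
    [0,-0.001,0.32,0,0,0],
    [0,-0.001,0.32,0,0,0]
  ]
}}

```text
t: 13.95
position: [0.6552, -0.1589, -0.011]
ee_rot: [0.973, 0.232, 0.001, 0.0]
contact_force: [0.3, -0.2, 1.4]
finger_gap: 0.0554
grasp_force: 0.0
```

Run:
```python
from plan import *
si=get_image("side"); cv2.imwrite("pics/f1.png",cv2.resize(si[210:310,325:425],(600,600),interpolation=cv2.INTER_CUBIC)[:,:,::-1])
```

```text
(no output)
```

View pics/f1.png

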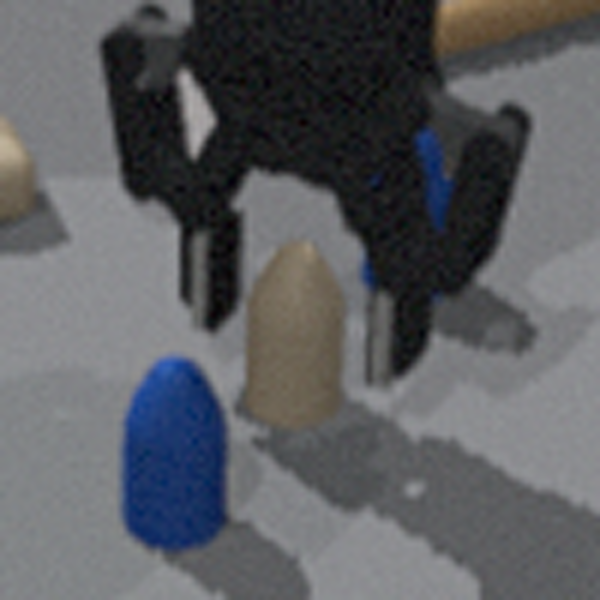

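The view shows the fingers either side of the fang, tips at (359,264) and (388,273), and they are centred on it. I'll raise 3 mm and close gently.

Request:
{"api": "move_arm", "payload": {
  "deltas": [
    [0,0,-0.01,0,0,0],
    [0,0,-0.01,0,0,0],
    [0,0,-0.01,0,0,0]
  ]
}}

```text
t: 14.3
position: [0.6547, -0.1588, -0.0088]
ee_rot: [0.973, 0.232, 0.0, 0.0]
contact_force: [0.5, 0.1, 0.2]
finger_gap: 0.0556
grasp_force: 0.0
```

Request:
{"api": "move_arm", "payload": {
  "deltas": [
    [0,0,0,0,0,0],
    [0,0,0,0,0,0],
    [0,0,0,0,0,0],
    [0,0,0,0,0,0],
    [0,0,0,0,0,0],
    [0,0,0,0,0,0],
    [0,0,0,0,0,0]
  ],
  "fingers": 20,
  "newtons": 25
}}

```text
t: 15.0
position: [0.6546, -0.1587, -0.0093]
ee_rot: [0.973, 0.232, 0.0, 0.0]
contact_force: [-1.8, 1.3, 4.6]
finger_gap: 0.0306
grasp_force: 25.1
```

Request:
{"api": "move_arm", "payload": {
  "deltas": [
    [0,0,-0.03,0,0,0],
    [0,0,-0.1,0,0,0],
    [0,0,-0.2,0,0,0],
    [0,0,-0.33,0,0,0],
    [0,0,-0.46,0,0,0],
    [0,0,-0.55,0,0,0],
    [0,0,-0.6,0,0,0],
    [0,0,-0.6,0,0,0],
    [0,0,-0.6,0,0,0]
  ]
}}

```text
t: 15.9
position: [0.6541, -0.1586, 0.1692]
ee_rot: [0.973, 0.232, -0.001, -0.0]
contact_force: [-0.7, 0.5, -1.1]
finger_gap: 0.0311
grasp_force: 24.9
```

Run:
```python
from plan import *
plan((.62,-.02,.165,50),(.58,.09,.165,80),(.4486,.2575,.165,118))
si=get_image("side"); cv2.imwrite("pics/f2.png",cv2.resize(si[130:250,315:435],(600,600),interpolation=cv2.INTER_CUBIC)[:,:,::-1])
```

```text
t 15.9 [ 0.6541 -0.1586  0.1692] yx 26.8 gap 0.0311
[0.1069, -0.4636, 0.0142, -0.0008, 0.0006, -0.2575] rows 2.9
[0.1534, -0.851, 0.0146, -0.001, 0.0004, -0.5909] rows 3.5
[0.0145, -1.5469, 0.0155, -0.0011, 0.0, -1.0131] rows 4.4
```

View pics/f2.png

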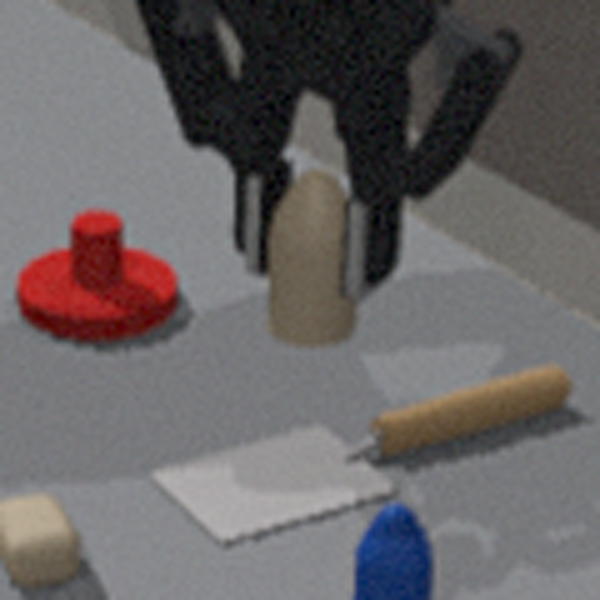

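The fang hangs upright in the grip at about (378,182) in the side view. I'll carry it over with no turn.

Run:
```python
from plan import *
plan((.57,.06,.169,26.8),(.4486,.2575,.169,26.8))
```

```text
t 15.9 [ 0.6539 -0.1585  0.1686] yx 26.8 gap 0.0311
[0.079, -0.7764, -0.0001, -0.0011, 0.0012, 0.0003] rows 4.7
[0.0149, -1.5465, 0.0014, -0.0011, 0.0012, 0.0003] rows 4.6
```

Request:
{"api": "move_arm", "payload": {
  "deltas": [
    [0.01,-0.08,0,0,0,0],
    [0.03,-0.22,0,0,0,0],
    [0.05,-0.36,0,0,0,0],
    [0.065,-0.5,0,0,0,0],
    [0.075,-0.64,0,0,0,0],
    [0.079,-0.73,0,0,0,0],
    [0.079,-0.777,0,0,0,0],
    [0.079,-0.777,0,0,0,0],
    [0.079,-0.777,0,0,0,0]
  ]
}}

```text
t: 16.85
position: [0.5706, 0.0594, 0.1699]
ee_rot: [0.973, 0.232, -0.001, 0.0]
contact_force: [0.1, -0.2, -1.2]
finger_gap: 0.0308
grasp_force: 25.0
```

Request:
{"api": "move_arm", "payload": {
  "deltas": [
    [-0.01,-0.08,0,0,0,0],
    [-0.03,-0.22,0,0,0,0],
    [-0.04,-0.36,0,0,0,0],
    [-0.05,-0.5,0,0,0,0],
    [-0.058,-0.63,0,0,0,0],
    [-0.062,-0.72,0,0,0,0],
    [-0.064,-0.77,0,0,0,0],
    [-0.064,-0.77,0,0,0,0],
    [-0.064,-0.77,0,0,0,0],
    [-0.064,-0.77,0,0,0,0]
  ]
}}

```text
t: 17.85
position: [0.4499, 0.2564, 0.1704]
ee_rot: [0.973, 0.231, -0.0, 0.0]
contact_force: [-0.2, 0.0, 0.2]
finger_gap: 0.031
grasp_force: 25.0
```

Run:
```python
from m import *
from plan import *
plan((.4486,.2575,.085,26.8),(.4486,.2575,.0625,26.8))
si=get_image("side"); cv2.imwrite("pics/f3.png",cv2.resize(si[100:220,135:255],(600,600),interpolation=cv2.INTER_CUBIC)[:,:,::-1])
print(proj("side",[.4486,.2575,.08]),proj("side",[.4486,.2575,.178]))
```

```text
t 17.9 [0.4499 0.2564 0.1704] yx 26.7 gap 0.0310
[-0.0021, -0.0054, 0.2846, 0.0002, 0.0003, -0.0006] rows 1.7
[-0.0021, -0.0055, 0.3596, 0.0002, 0.0003, -0.0006] rows 0.5
[190.20497894 183.89525992] [183.62612149 143.03411254]
```

View pics/f3.png

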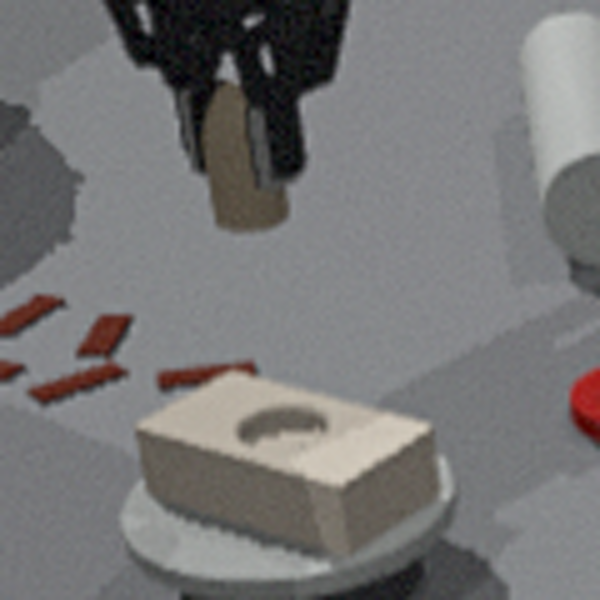

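Run:
```python
from m import *
print("corners mean",onz("side",191.8,185.9,.08),"socket",onz("side",191.2,185.8,.08))
si=cv2.cvtColor(cv2.imread("pics/side0.png"),cv2.COLOR_BGR2RGB)
im=get_image("side"); g=cv2.cvtColor(im,cv2.COLOR_RGB2HSV)
# top face only: bright plaster; whole block silhouettes
for v in(120,150,170):
    c=blobs(im,(8,14,v),(32,120,255),(155,165,232,215)); q=cv2.approxPolyDP(cv2.convexHull(c),2.5,True)[:,0]
    print(v,cv2.contourArea(c),q.tolist(),[onz("side",*p.astype(float),.08)[:2].round(3).tolist() for p in q])
P=np.array([.4486,.2575]);a=np.radians(117.9);e=np.array([np.cos(a),np.sin(a)]);n=np.array([-e[1],e[0]])
print("pred",[(proj("side",[*(P+i*.06*e+j*.032*n),z]).round(1)).tolist() for i in(1,-1) for j in(1,-1) for z in (.08,)])
tp=get_image("top"); c=blobs(tp,(12,20,170),(30,120,255),(125,265,215,350)); print("top",rect(c,.08))
```

```text
corners mean [0.44808686 0.24607378 0.08      ] socket [0.44713561 0.2472902  0.08      ]
120 691.5 [[162, 184], [184, 174], [221, 185], [200, 197]] [[0.395, 0.293], [0.454, 0.314], [0.504, 0.214], [0.444, 0.186]]
150 654.0 [[163, 184], [182, 174], [220, 185], [199, 196]] [[0.397, 0.291], [0.451, 0.317], [0.503, 0.215], [0.444, 0.192]]
170 609.5 [[163, 184], [184, 175], [220, 185], [200, 196]] [[0.397, 0.291], [0.453, 0.309], [0.503, 0.215], [0.446, 0.191]]
pred [[160.4, 183.8], [180.0, 172.8], [201.3, 195.9], [220.2, 184.0]]
top (0.4489268798828125, 0.2567310791015625, 119.80180358886719, 64.111572265625, -62.22583770751953)
```

Run:
```python
from m import *
im=get_image("side")
c=blobs(im,(8,45,50),(35,200,255),(165,112,205,152)); x,y,w,h=cv2.boundingRect(c); print(x,y,w,h)
lo=c[c[:,0,1]>y+h-9][:,0]; print(lo[:,0].min(),lo[:,0].max(),lo[:,1].max())
z=.1797
# front bottom edge point = axis + 16mm toward the camera horizontally
u=(lo[:,0].min()+lo[:,0].max())/2; v=lo[:,1].max()+.5
o,d=ray("side",u,v); p=onz("side",u,v,z); hd=d[:2]/np.linalg.norm(d[:2]); print("fang base",p[:2]+.016*hd, sense()["position"])
# socket: dark crescent/rim extents in row profile
s=im[176:198,178:206].astype(int).sum(2)//3; print(s)
```

```text
175 117 17 29
177 191 145
fang base [0.44795731 0.2554849 ] [0.44950914 0.25685918 0.17052902]
[[180 175 177 176 171 176 177 177 174 172 168 160 149 146 136 142 134 133
  131 134 135 134 129 136 136 137 136 131]
 [175 174 175 173 174 175 175 174 175 176 174 175 174 169 160 154 150 147
  136 137 134 135 133 133 134 133 136 134]
 [173 173 174 176 172 176 174 175 174 175 177 176 176 177 178 176 170 169
  161 153 144 147 138 134 135 132 134 137]
 [172 173 171 170 175 173 174 173 173 173 177 178 180 176 178 177 178 179
  177 176 172 170 160 151 148 139 136 135]
 [173 173 174 173 173 173 175 176 174 177 173 168 170 166 166 167 166 167
  169 172 174 179 178 176 170 160 158 151]
 [171 173 175 172 172 175 174 176 172 161 153 141 135 131 131 129 130 135
  144 147 162 171 173 179 176 175 175 173]
 [168 171 173 173 175 174 168 158 133 114 112 105 100 100 104 102 102 114
  117 121 134 151 169 174 177 176 176 173]
 [172 172 173 176 169 158 136 117  99  94  88  95  96  93  97  95  93  94
   93  93 107 119 154 171 177 174 175 175]
 [173 171 176 173 153 115  95  94  85  90  93  94  91  98  92  88  92
[... 869 characters left out ...]
 92  93  89  92  97  93 113 118 145 159 163 175 178 180 180 190 198 199
  196 195 194 194 193 195 194 194 193 194]
 [ 91  96  95  91  85  92  91  88  92 101 118 145 164 163 174 175 190 193
  195 195 195 195 195 193 192 195 195 195]
 [ 98  95  93  90  99  93  98  92  92  89  89  98  99 115 145 143 165 163
  191 198 194 197 196 193 194 195 196 194]
 [ 93  93  95  95  93  91  93  92  96  97  94  91  88  96  96  96 110 122
  166 178 184 191 190 196 197 194 182 172]
 [ 94  95  92  91  97  93  92  94  91  95  90  97  89  96  91  93  89  92
  111 119 136 162 164 181 185 182 135  97]
 [ 96  93  96  93  91  92  96  94  99  96  97  96  95  95  92  95  91  91
  110 105 115 112 117 128 131 131  92  85]]
```

Run:
```python
from h import *
for u,v in((191.3,180.6),(191.3,181.0),(191.0,180.8)):
    p=onz("side",u,v,.08); _,d=ray("side",u,v); hd=d[:2]/np.linalg.norm(d[:2]); print(p[:2]-.02*hd)
```

```text
[0.45084395 0.25272139]
[0.45012472 0.25078836]
[0.4499225  0.25213272]
```

Run:
```python
from plan import *
plan((.4491,.2550,.076,26.8),(.4491,.2550,.066,26.8))
```

```text
t 18.1 [0.4495 0.2569 0.1705] yx 26.8 gap 0.0311
[-0.004, 0.0049, 0.3151, 0.0001, 0.0001, -0.0004] rows 1.9
[-0.004, 0.0049, 0.3484, 0.0001, 0.0001, -0.0004] rows 0.2
```

Request:
{"api": "move_arm", "payload": {
  "deltas": [
    [-0.004,0.005,0.08,0,0,0],
    [-0.004,0.005,0.18,0,0,0],
    [-0.004,0.005,0.26,0,0,0],
    [-0.004,0.005,0.3,0,0,0],
    [-0.004,0.005,0.315,0,0,0],
    [-0.004,0.005,0.323,0,0,0],
    [-0.004,0.005,0.331,0,0,0],
    [-0.004,0.005,0.339,0,0,0],
    [-0.004,0.005,0.348,0,0,0],
    [-0.004,0.005,0.348,0,0,0]
  ]
}}

```text
t: 19.05
position: [0.4487, 0.2556, 0.0661]
ee_rot: [0.973, 0.232, -0.0, 0.0]
contact_force: [-0.9, 0.0, -0.3]
finger_gap: 0.0306
grasp_force: 25.0
```

Run:
```python
from m import *
s=sense(); print(s["position"],s["contact_force"],s["wrist_torque"],s["finger_gap"])
im=get_image("side"); s=im[176:196,178:206].astype(int).sum(2)//3; print(s[::2])
```

```text
[0.44865205 0.2555681  0.06609025] [-0.86125431  0.01617907 -0.34689999] [ 0.0567942  -0.02026415  0.04040176] 0.0306255047922243
[[183 179 101  51  18  74  79  69  81  79  84  78  80  74  59  83  74  47
   33  14  21   7   7  35  89 140 138 138]
 [176 176 150 115  60  65  74  78  78  80  78  84  76  76  48  80  78  73
   28  12  18  25  21  69 128 140 135 136]
 [175 175 177 177 179 139  78  73  78  78  71  76  76  75  50  63  78  74
   55  33  46  75 120 159 171 163 158 152]
 [170 167 166 169 175 173  92  74  78  82  74  79  78  84  75  71  75  78
   75  76 102 157 171 180 177 175 176 177]
 [160 158 159 161 141 104  75  71  78  81  79  76  79  72  81  77  76  77
   74  67  77  98 135 176 179 177 174 174]
 [160 160 161 154 113  85  90  78  74  80  80  80  77  81  78  77  75  72
   72  69  78  97 107 124 161 163 176 178]
 [165 165 166 164 155 125 113  95  84  76  77  77  79  79  74  77  72  79
   84  95  96 112 109 105 105 104 109 114]
 [115 137 146 151 161 163 167 144  96  92  90  92  95  93  94  98 100  95
  108 114 109 111 112 107 105 110 113 113]
 [ 97  91  90  92  96  93 106 105  96  89  95  95  88  94  91  92  94  98
   91 101 109 107 111 109 114 121 124 139]
 [ 96  90  91  95  94  94  95  91  96  97  96  95  98  96  95  93  94  97
  111 109 110 107 109 111 124 140 138 134]]
```

Request:
{"api": "move_arm", "payload": {
  "deltas": [
    [0,0,0.006,0,0,0],
    [0,0,0.01,0,0,0],
    [0,0,0.014,0,0,0],
    [0,0,0.017,0,0,0],
    [0,0,0.017,0,0,0],
    [0,0,0.017,0,0,0]
  ]
}}

```text
t: 19.7
position: [0.4487, 0.2556, 0.0611]
ee_rot: [0.973, 0.232, -0.0, 0.0]
contact_force: [0.0, 0.4, -0.8]
finger_gap: 0.0304
grasp_force: 25.0
```

Request:
{"api": "move_arm", "payload": {
  "deltas": [
    [0,0,0.002,0,0,0],
    [0,0,0.004,0,0,0],
    [0,0,0.006,0,0,0],
    [0,0,0.006,0,0,0]
  ]
}}

```text
t: 20.1
position: [0.449, 0.2557, 0.0606]
ee_rot: [0.973, 0.232, 0.001, -0.0]
contact_force: [-7.1, -1.7, 18.8]
finger_gap: 0.031
grasp_force: 26.9
```

Request:
{"api": "move_arm", "payload": {
  "deltas": [
    [0,0,-0.003,0,0,0],
    [0,0,-0.004,0,0,0],
    [0,0,-0.004,0,0,0]
  ]
}}

```text
t: 20.4
position: [0.4489, 0.2557, 0.0607]
ee_rot: [0.973, 0.232, 0.0, -0.0]
contact_force: [-1.4, -0.1, 5.3]
finger_gap: 0.0311
grasp_force: 25.6
```

Request:
{"api": "move_arm", "payload": {
  "deltas": [
    [0,0,0,0,0,0],
    [0,0,0,0,0,0],
    [0,0,0,0,0,0],
    [0,0,0,0,0,0],
    [0,0,0,0,0,0],
    [0,0,-0.03,0,0,0],
    [0,0,-0.1,0,0,0],
    [0,0,-0.2,0,0,0],
    [0,0,-0.33,0,0,0],
    [0,0,-0.45,0,0,0],
    [0,0,-0.5,0,0,0],
    [0,0,-0.5,0,0,0],
    [0,0,-0.5,0,0,0]
  ],
  "fingers": 70
}}

```text
t: 21.7
position: [0.4486, 0.2555, 0.2104]
ee_rot: [0.973, 0.232, 0.0, 0.0]
contact_force: [-0.6, -0.6, -0.5]
finger_gap: 0.0597
grasp_force: 0.0
```

Run:
```python
from plan import *
plan((.4706,.0255,.21,-21.1),(.4706,.0255,.21,158.9))
print(sense()["qpos"])
im=get_image("side"); i=im[140:215,140:240]; cv2.imwrite("pics/f4.png",cv2.resize(i,(800,600),interpolation=cv2.INTER_CUBIC)[:,:,::-1])
```

```text
t 21.7 [0.4486 0.2555 0.2104] yx 26.8 gap 0.0597
[-0.2806, 0.7174, 0.0013, 0.0001, -0.0, 0.5325] rows 5.6
[-0.2806, 0.7174, 0.0013, 0.0, 0.0001, -1.4675] rows 21.0
[ 3.68564052e-01  2.55585024e-02  1.56103255e+00 -1.00848107e-04
  1.55498596e+00  1.47118816e+00]
```

View pics/f4.png

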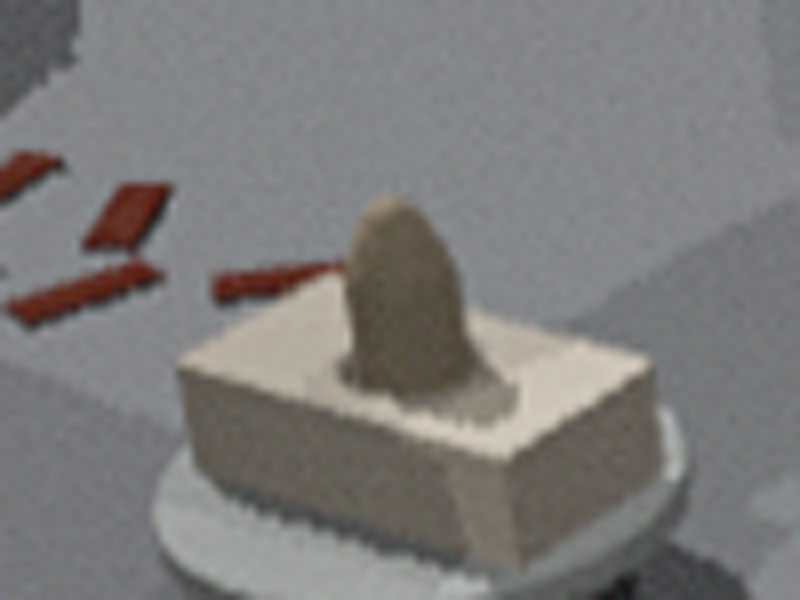

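The fang stands upright in the socket: root at about (191,187), tip at (189,165). On to the upper half.

Request:
{"api": "move_arm", "payload": {
  "deltas": [
    [-0.03,0.08,0,0,0,-0.09],
    [-0.06,0.17,0,0,0,-0.18],
    [-0.1,0.27,0,0,0,-0.27],
    [-0.14,0.37,0,0,0,-0.36],
    [-0.18,0.47,0,0,0,-0.45],
    [-0.22,0.57,0,0,0,-0.54],
    [-0.25,0.65,0,0,0,-0.63],
    [-0.28,0.717,0,0,0,-0.72],
    [-0.28,0.717,0,0,0,-0.81],
    [-0.28,0.717,0,0,0,-0.9],
    [-0.28,0.717,0,0,0,-0.9],
    [-0.28,0.717,0,0,0,-0.9]
  ],
  "fingers": 100
}}

```text
t: 22.95
position: [0.4705, 0.0258, 0.2098]
ee_rot: [0.591, 0.807, -0.0, -0.001]
contact_force: [0.3, -0.2, 0.1]
finger_gap: 0.0856
grasp_force: 0.0
```

Run:
```python
from plan import *
plan((.4706,.0245,.12,158.9),(.4706,.0245,-.012,158.9))
```

```text
t 22.9 [0.4705 0.0258 0.2098] yx 107.6 gap 0.0856
[-0.0044, -0.0008, 0.2992, -0.0006, -0.0006, -0.5703] rows 6.0
[-0.0046, -0.0003, 0.7392, -0.0006, -0.0006, -0.5703] rows 2.6
```

Request:
{"api": "move_arm", "payload": {
  "deltas": [
    [-0.004,0,0.05,0,0,-0.09],
    [-0.004,0,0.1,0,0,-0.18],
    [-0.004,0,0.15,0,0,-0.27],
    [-0.004,0,0.2,0,0,-0.36],
    [-0.004,0,0.25,0,0,-0.45],
    [-0.004,0,0.3,0,0,-0.54],
    [-0.004,0,0.3,0,0,-0.57],
    [-0.004,0,0.3,0,0,-0.57],
    [-0.004,0,0.3,0,0,-0.57],
    [-0.004,0,0.4,0,0,-0.57],
    [-0.004,0,0.5,0,0,-0.57],
    [-0.004,0,0.6,0,0,-0.57],
    [-0.004,0,0.69,0,0,-0.57],
    [-0.004,0,0.735,0,0,-0.57],
    [-0.004,0,0.735,0,0,-0.57],
    [-0.004,0,0.735,0,0,-0.57]
  ]
}}

```text
t: 24.55
position: [0.4716, 0.0246, -0.0093]
ee_rot: [0.182, 0.983, -0.0, 0.0]
contact_force: [0.7, -0.6, 0.6]
finger_gap: 0.0854
grasp_force: 0.0
```

Request:
{"api": "move_arm", "payload": {
  "deltas": [
    [0,0,0,0,0,0],
    [0,0,0,0,0,0],
    [0,0,0,0,0,0],
    [0,0,0,0,0,0],
    [0,0,0,0,0,0],
    [0,0,0,0,0,0],
    [0,0,0,0,0,0]
  ],
  "fingers": 55,
  "newtons": 60
}}

```text
t: 25.25
position: [0.4719, 0.0244, -0.0086]
ee_rot: [0.181, 0.983, -0.0, 0.001]
contact_force: [-2.3, 0.0, 10.1]
finger_gap: 0.0633
grasp_force: 66.3
```

Run:
```python
from m import *
from plan import plan
plan((.46,.1,.2,140))
im=get_image("side"); c=blobs(im,(8,14,150),(32,120,255),(210,215,285,280)); q=cv2.approxPolyDP(cv2.convexHull(c),2.5,True)[:,0]; print(q.tolist())
i0=cv2.cvtColor(cv2.imread("pics/side0.png"),cv2.COLOR_BGR2RGB); c=blobs(i0,(8,14,150),(32,120,255),(210,215,285,280)); q=cv2.approxPolyDP(cv2.convexHull(c),2.5,True)[:,0]; print(q.tolist(), [onz("side",*p.astype(float),.055)[:2].round(3).tolist() for p in q])
```

```text
t 25.2 [ 0.4719  0.0244 -0.0086] yx 159.1 gap 0.0633
[0.1256, 0.2213, -0.6957, 0.0003, 0.0012, 0.2122] rows 4.4
[[236, 230], [240, 247], [223, 248], [222, 232]]
[[266, 228], [268, 244], [223, 249], [222, 232]] [[0.522, 0.031], [0.499, -0.024], [0.418, 0.007], [0.441, 0.066]]
```

Request:
{"api": "move_arm", "payload": {
  "deltas": [
    [0,0,-0.06,0,0,0],
    [0,0,-0.16,0,0,0],
    [0,0,-0.28,0,0,0],
    [0,0,-0.42,0,0,0],
    [0,0,-0.55,0,0,0],
    [0,0,-0.63,0,0,0],
    [0,0,-0.64,0,0,0.05],
    [0,0,-0.64,0,0,0.13],
    [0,0,-0.64,0,0,0.21],
    [0,0,-0.64,0,0,0.29],
    [0,0,-0.64,0,0,0.37],
    [0,0,-0.64,0,0,0.43],
    [0,0,-0.64,0,0,0.456],
    [0,0,-0.64,0,0,0.456],
    [0,0,-0.64,0,0,0.456]
  ]
}}

```text
t: 26.8
position: [0.4711, 0.0246, 0.1823]
ee_rot: [0.514, 0.858, 0.0, 0.0]
contact_force: [0.9, 0.2, -4.3]
finger_gap: 0.0632
grasp_force: 68.0
```

Run:
```python
from plan import *
plan((.46,.14,.185,118.1),(.4485,.2539,.185,118.1)); print(sense()["grasp_force"])
```

```text
t 26.8 [0.4711 0.0246 0.1823] yx 118.2 gap 0.0632
[0.3566, 0.1488, -0.0091, 0.0002, 0.0002, 0.0007] rows 2.3
[0.7094, 0.2942, -0.0091, 0.0002, 0.0002, 0.0007] rows 2.3
68.0184817314148
```

Request:
{"api": "move_arm", "payload": {
  "deltas": [
    [0.06,0.025,-0.009,0,0,0],
    [0.17,0.07,-0.009,0,0,0],
    [0.3,0.124,-0.009,0,0,0],
    [0.43,0.178,-0.009,0,0,0],
    [0.56,0.232,-0.009,0,0,0],
    [0.66,0.274,-0.009,0,0,0],
    [0.709,0.294,-0.009,0,0,0],
    [0.709,0.294,-0.009,0,0,0],
    [0.709,0.294,-0.009,0,0,0],
    [0.709,0.294,-0.009,0,0,0],
    [0.709,0.294,-0.009,0,0,0]
  ]
}}

```text
t: 27.9
position: [0.4491, 0.253, 0.1848]
ee_rot: [0.515, 0.857, -0.0, 0.0]
contact_force: [-0.5, 0.7, -3.9]
finger_gap: 0.0632
grasp_force: 68.1
```

Run:
```python
from plan import *
plan((.4485,.2539,.14,118.1),(.4485,.2539,.075,118.1))
```

```text
t 27.9 [0.4491 0.253  0.1848] yx 118.0 gap 0.0632
[0.0034, -0.0003, 0.1493, 0.0, 0.0001, -0.0007] rows 0.9
[0.0034, -0.0003, 0.3659, 0.0, 0.0001, -0.0007] rows 1.3
```

Request:
{"api": "move_arm", "payload": {
  "deltas": [
    [0.002,0,0.08,0,0,0],
    [0.002,0,0.15,0,0,0],
    [0.002,0,0.19,0,0,0],
    [0.002,0,0.22,0,0,0],
    [0.002,0,0.25,0,0,0],
    [0.002,0,0.25,0,0,0]
  ]
}}

```text
t: 28.5
position: [0.4484, 0.2541, 0.109]
ee_rot: [0.514, 0.857, -0.0, -0.0]
contact_force: [0.0, -0.1, -3.3]
finger_gap: 0.0637
grasp_force: 68.0
```

Request:
{"api": "move_arm", "payload": {
  "deltas": [
    [0,0,0.03,0,0,0],
    [0,0,0.06,0,0,0],
    [0,0,0.09,0,0,0],
    [0,0,0.11,0,0,0],
    [0,0,0.115,0,0,0],
    [0,0,0.115,0,0,0]
  ]
}}

```text
t: 29.1
position: [0.4485, 0.2543, 0.075]
ee_rot: [0.514, 0.858, -0.0, -0.0]
contact_force: [-0.2, -0.6, -3.6]
finger_gap: 0.0634
grasp_force: 68.0
```

Request:
{"api": "move_arm", "payload": {
  "deltas": [
    [0,0,0.006,0,0,0],
    [0,0,0.01,0,0,0],
    [0,0,0.014,0,0,0],
    [0,0,0.014,0,0,0]
  ]
}}

```text
t: 29.5
position: [0.4487, 0.2544, 0.0714]
ee_rot: [0.514, 0.858, 0.0, 0.0]
contact_force: [-2.0, 0.1, 2.7]
finger_gap: 0.0631
grasp_force: 68.6
```

Contact came at exactly the predicted height. Release, rise, and clear the view toward the weight.

Request:
{"api": "move_arm", "payload": {
  "deltas": [
    [0,0,0,0,0,0],
    [0,0,0,0,0,0],
    [0,0,0,0,0,0],
    [0,0,0,0,0,0],
    [0,0,-0.06,0,0,0],
    [0,0,-0.18,0,0,0],
    [0,0,-0.32,0,0,0],
    [0,0,-0.42,0,0,0],
    [0,0,-0.45,0,0,0],
    [0,0,-0.45,0,0,0]
  ],
  "fingers": 100
}}

```text
t: 30.5
position: [0.449, 0.2545, 0.2069]
ee_rot: [0.514, 0.858, 0.001, 0.001]
contact_force: [-0.9, -0.5, -0.9]
finger_gap: 0.0855
grasp_force: 0.0
```

Run:
```python
from plan import *
plan((.56,-.02,.21,118.1))
```

```text
t 30.5 [0.449  0.2545 0.2069] yx 118.1 gap 0.0855
[-0.9813, -0.1042, -0.0103, 0.0012, 0.0002, -0.0002] rows 5.9
```

Request:
{"api": "move_arm", "payload": {
  "deltas": [
    [-0.1,-0.01,0,0,0,0],
    [-0.25,-0.03,0,0,0,0],
    [-0.4,-0.04,0,0,0,0],
    [-0.55,-0.06,0,0,0,0],
    [-0.7,-0.075,0,0,0,0],
    [-0.85,-0.09,0,0,0,0],
    [-0.98,-0.1,0,0,0,0],
    [-0.98,-0.1,0,0,0,0],
    [-0.98,-0.1,0,0,0,0]
  ],
  "fingers": 55
}}

```text
t: 31.4
position: [0.5601, -0.0197, 0.2041]
ee_rot: [0.515, 0.857, -0.0, -0.001]
contact_force: [0.4, 0.4, -0.6]
finger_gap: 0.0468
grasp_force: 0.0
```

Request:
{"api": "move_arm", "payload": {
  "deltas": [
    [-0.15,-0.1,0,0,0,0],
    [-0.3,-0.2,0,0,0,0],
    [-0.42,-0.27,0,0,0,0],
    [-0.42,-0.27,0,0,0,0],
    [-0.42,-0.27,0,0,0,0]
  ]
}}

```text
t: 31.9
position: [0.548, -0.1682, 0.2051]
ee_rot: [0.515, 0.857, 0.0, -0.001]
contact_force: [0.2, 0.5, 0.3]
finger_gap: 0.0471
grasp_force: 0.0
```

Run:
```python
from m import *
im=save("top","t5"); si=save("side","s5")
hs=cv2.cvtColor(im,cv2.COLOR_RGB2HSV)
for v in(160,190,205):
    c=blobs(im,(12,20,v),(30,120,255),(115,255,215,350)); r=cv2.minAreaRect(c); print(v,"whole at .135",rect(c,.135),"at .08",rect(c,.08), cv2.contourArea(c))
a=cv2.resize(im[265:350,115:205],(400,378),interpolation=cv2.INTER_CUBIC); b=cv2.resize(si[140:225,145:235],(400,378),interpolation=cv2.INTER_CUBIC)
cv2.imwrite("pics/u1.png",np.hstack([a,b])[:,:,::-1])
```

```text
160 whole at .135 (0.449138671875, 0.25714007568359376, 89.53274536132812, 63.404747009277344, -61.86309051513672) at .08 (0.44617889404296873, 0.27583660888671874, 94.92947387695312, 67.22655487060547, -61.86308288574219) 1380.0
190 whole at .135 (0.449444091796875, 0.25771307373046876, 86.7522201538086, 62.46540069580078, -61.12839317321777) at .08 (0.44650265502929687, 0.2764440612792969, 91.9813461303711, 66.23059844970703, -61.12839889526367) 1299.5Traceback (most recent call last):
  File "<stdin>", line 5, in <module>
  File "m.py", line 5, in blobs
    c=max(cs,key=cv2.contourArea); return c+np.array([x0,y0])
ValueError: max() iterable argument is empty
```

The top camera puts the upper half at (.4491,.2571), yaw −61.9°. It put the lower half at (.4489,.2570), yaw −62.1°, so it is centred and parallel. Next, refine the weight's position.

Run:
```python
from m import *
from plan import plan
im=get_image("top"); si=get_image("side")
hs=cv2.cvtColor(si,cv2.COLOR_RGB2HSV)
print(cv2.cvtColor(si,cv2.COLOR_RGB2GRAY)[184:218:2,264:312:2])
c=cv2.convexHull(blobs(im,(0,0,160),(180,40,255),(185,195,232,240))); print("wt top",rect(c,.014),cv2.boundingRect(c))
for P in((.6495,.182),(.6495,.178)): print(P,[proj("side",[*P,z]).round(1).tolist() for z in(0,.014,.046)],proj("top",[*P,.046]))
g=cv2.cvtColor(im,cv2.COLOR_RGB2GRAY)[206:230,196:226]; print(g[::2,::2])
plan((.62,.06,.2,118.1))
```

```text
[[ 74  77  75  62  44  41  29  49  78 102 138 134 138 133 134 137 135 131
  137 137 133 134 139 135]
 [ 44  31  44  52  36  43  75  93  95 142 136 124 122 129 138 137 135 138
  136 135 133 139 136 134]
 [ 42  34  47  58  71  88  87 109 137 126  67  63  69  66 104 138 134 133
  138 134 137 134 133 134]
 [ 81  77  95  93 115 113 120 138 137  92  66  72  68  64  59 138 134 136
  136 134 134 138 136 137]
 [135 136 135 140 136 137 138 133 136  87  32  36  44  26  49 143 136 136
  136 136 137 136 136 136]
 [135 137 138 135 135 137 137 135 144 114  29  34  38  32  58 166 156 146
  139 136 135 132 135 133]
 [132 135 136 132 137 137 140 153 151 124  22  44  33  32  44 154 153 155
  150 139 136 133 135 135]
 [133 127 130 129 131 150 153 152 153 132  29  31  35  40  35 156 153 147
  151 150 136 132 129 131]
 [119 119 120 119 145 151 148 150 150 132  23  44  38  31  37 142 150 146
  146 146 146 117 119 120]
 [119 119 117 122 152 148 148 137 135 137  75  30  40  46  72  89 102 135
  149 154 129 121 120 116]
 [119 119 119 113 134 152 145 134 137 137 137 108  88  92  94  90  90  87
  116 142  79  8
[... 1096 characters left out ...]
55 106 104 104 108  90]
 [159 163 108  62  61  66  61  40  93  89  91  90  93  90  90]
 [159 156  73  63  62  63  63  48  32  95  88  90  93  97  90]
 [161 155  72  64  64  64  64  43  27  92  93  92  95  95  91]
 [158 155 118  68  63  62  66  26  19  89  92  95  92  94  98]
 [160 154 158 103  58  53  31  28  45  83  92  94  93  99 148]
 [159 159 156 157 131  56  37 129 136 131 149 155 154 154 144]
 [159 157 155 155 141 138 140 141 139 142 154 156 153 157  64]
 [159 155 156 155 144 142 139 141 140 160 156 152 154 148  55]
 [158 157 156 159 152 143 139 136 144 155 154 154 151  61  60]]
t 32.1 [ 0.5485 -0.1669  0.2059] yx 118.2 gap 0.0471
[0.554, 0.5675, 0.0198, -0.0, -0.0001, 0.0011] rows 4.8
```

Run:
```python
from plan import *
plan((.6,.02,.2,150),(.649,.1775,.2,180),)
```

```text
t 32.1 [ 0.5485 -0.1669  0.2059] yx 118.2 gap 0.0471
[0.468, 0.4457, 0.0198, 0.0, -0.0001, -0.3534] rows 3.9
[0.8535, 0.8377, 0.0199, 0.0, -0.0001, -0.6867] rows 3.5
```

Request:
{"api": "move_arm", "payload": {
  "deltas": [
    [0.12,0.11,0,0,0,-0.08],
    [0.24,0.22,0,0,0,-0.17],
    [0.36,0.34,0,0,0,-0.26],
    [0.48,0.46,0,0,0,-0.35],
    [0.6,0.58,0,0,0,-0.44],
    [0.71,0.7,0.01,0,0,-0.53],
    [0.8,0.79,0.02,0,0,-0.62],
    [0.853,0.838,0.02,0,0,-0.687],
    [0.853,0.838,0.02,0,0,-0.687],
    [0.853,0.838,0.02,0,0,-0.687],
    [0.853,0.838,0.02,0,0,-0.687]
  ]
}}

```text
t: 33.2
position: [0.6494, 0.1755, 0.2001]
ee_rot: [0.001, 1.0, -0.0, 0.0]
contact_force: [-0.1, -0.1, 0.5]
finger_gap: 0.0472
grasp_force: 0.0
```

Run:
```python
from plan import *
plan((.649,.1775,.05,180),(.649,.1775,-.007,180))
im=get_image("side"); s=sense(); M=R.from_quat(s["ee_rot"]).as_matrix()
print([proj("side",s["position"]+M@np.array([0,g*.0235,-.03])).round(1).tolist() for g in(1,-1)])
```

```text
t 33.2 [0.6494 0.1755 0.2001] yx 179.8 gap 0.0472
[0.0013, 0.0068, 0.5004, -0.0002, 0.0, -0.0017] rows 3.0
[0.0013, 0.0069, 0.6904, -0.0002, 0.0, -0.0017] rows 1.1
[[277.8, 109.0], [288.1, 115.3]]
```

Request:
{"api": "move_arm", "payload": {
  "deltas": [
    [0.001,0.004,0.12,0,0,0],
    [0.001,0.004,0.25,0,0,0],
    [0.001,0.004,0.38,0,0,0],
    [0.001,0.004,0.48,0,0,0],
    [0.001,0.004,0.56,0,0,0],
    [0.001,0.004,0.62,0,0,0],
    [0.001,0.004,0.66,0,0,0],
    [0.001,0.004,0.685,0,0,0],
    [0.001,0.004,0.685,0,0,0],
    [0.001,0.004,0.685,0,0,0]
  ]
}}

```text
t: 34.25
position: [0.6498, 0.1767, -0.0046]
ee_rot: [0.001, 1.0, 0.0, 0.001]
contact_force: [-0.2, 0.3, 0.8]
finger_gap: 0.047
grasp_force: 0.0
```

Request:
{"api": "move_arm", "payload": {
  "deltas": [
    [0,0,0,0,0,0],
    [0,0,0,0,0,0],
    [0,0,0,0,0,0],
    [0,0,0,0,0,0],
    [0,0,0,0,0,0],
    [0,0,0,0,0,0],
    [0,0,0,0,0,0],
    [0,0,0,0,0,0]
  ],
  "fingers": 10,
  "newtons": 100
}}

```text
t: 35.05
position: [0.65, 0.1773, -0.0039]
ee_rot: [0.001, 1.0, 0.0, 0.001]
contact_force: [-2.0, 1.6, 9.2]
finger_gap: 0.0228
grasp_force: 97.7
```

Request:
{"api": "move_arm", "payload": {
  "deltas": [
    [0,0,-0.04,0,0,0],
    [0,0,-0.12,0,0,0],
    [0,0,-0.23,0,0,0],
    [0,0,-0.36,0,0,0],
    [0,0,-0.49,0,0,0],
    [0,0,-0.6,0,0,0],
    [0,0,-0.65,0,0,0],
    [0,0,-0.65,0,0,0],
    [0,0,-0.65,0,0,0]
  ]
}}

```text
t: 35.95
position: [0.6489, 0.1767, 0.1877]
ee_rot: [0.001, 1.0, -0.0, -0.001]
contact_force: [0.7, 0.0, -8.4]
finger_gap: 0.0228
grasp_force: 98.7
```

Run:
```python
from plan import *
plan((.56,.215,.19,180),(.4489,.2555,.19,180))
s=sense(); print(s["contact_force"],s["wrist_torque"],s["grasp_force"])
si=get_image("side"); tp=get_image("top")
x,y=proj("side",s["position"]+[0,0,.03]).astype(int); print(x,y)
i=si[70:220,150:350]; cv2.imwrite("pics/w1.png",cv2.resize(i,(800,600),interpolation=cv2.INTER_CUBIC)[:,:,::-1])
```

```text
t 36.0 [0.6489 0.1767 0.1877] yx 179.9 gap 0.0228
[0.2965, 0.1273, -0.0072, -0.0003, -0.0014, -0.001] rows 1.9
[0.667, 0.2617, -0.0065, -0.0003, -0.0014, -0.001] rows 2.4
[ 6.62399904e-01  3.04706129e-03 -8.35174902e+00] [ 0.00766308 -0.04045303  0.00786654] 98.71557712554932
282 117
```

View pics/w1.png

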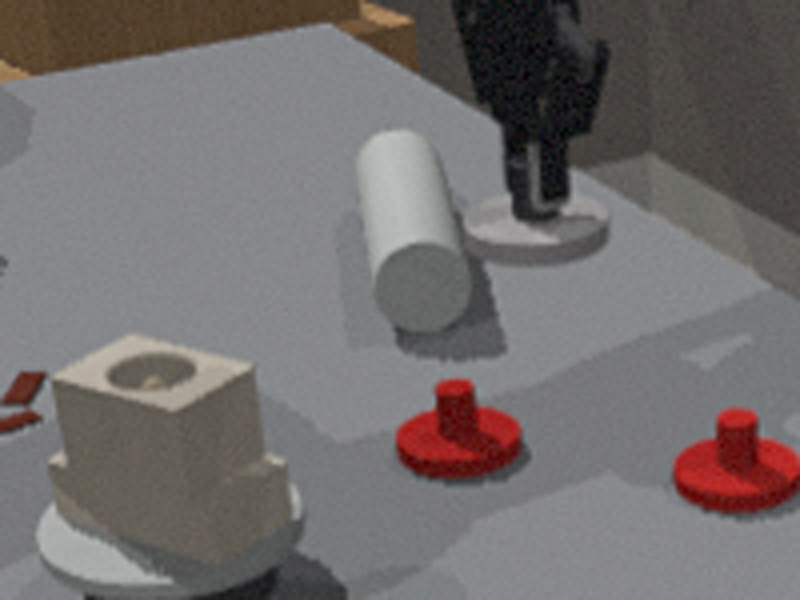

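The crop shows the weight hanging level, its disc at about (284,125). The upper half sits flat on the lower with the fang tip visible in the hole at about (187,162). I'll take both offsets in the same camera.

Run:
```python
from m import *
print("weight",onz("side",283.6,125,.2056),"hole",onz("side",187.4,162.4,.135))
si=cv2.cvtColor(get_image("side"),cv2.COLOR_RGB2GRAY)
print(si[116:138,258:310:2])
print(si[152:174,172:202])
```

```text
weight [0.64419674 0.1648041  0.2056    ] hole [0.44826516 0.25145203 0.135     ]
[[150 125 126 135 135 137 134 135 136  80  28  21  65  88  21  30  18  95
  137 136 136 128 104  98  98  93]
 [150 127 106 135 135 135 136 140 138  90  34  31  67  85  27  18  14  98
  137 137 139 140 124 102  97  97]
 [153 128 102 132 138 134 134 135 136 126  41  38  71  83   9  17  16  97
  139 134 135 134 138 119  95  96]
 [150 132  98 122 131 136 134 140 147 153  46  30  71  78  13  27  29 112
  154 141 134 135 131 136 106  95]
 [153 134 101 118 123 133 138 146 155 152  56  41  69  88  30  49  64 124
  155 154 141 136 138 134 136 111]
 [155 137 106 121 121 140 146 156 147 152  57  42  49  91  68  82 101 149
  153 153 150 141 137 134 137 137]
 [154 137 112 108 123 135 146 147 138 145  50  45  49  84  79  69 135 154
  152 152 149 151 136 136 134 139]
 [156 142 109  79 129 138 135 134 139 139  53  39  41  64  52  41 140 135
  137 143 153 148 131 135 136 136]
 [155 144 120  69 133 136 134 136 139 145  86  34  39  42  29  51  97  92
   90 112 137 140 122 138 135 138]
 [158 147 122  76 142 137 141 143 145
[... 3431 characters left out ...]
165 162 165 163 163 166
  161 165 164 165 160 166 164 165 161 158 151 117]
 [ 93  90  91  93  87  89  94  99 113 136 142 155 153 161 165 163 165 167
  165 164 163 164 163 165 162 168 152 119 116  92]
 [ 93  94  94  97  92  91  95  89  90  95  95 108 115 137 145 152 154 161
  166 165 163 164 166 165 156 146 122  89  91  86]
 [ 98  91  93  92  96  95  98  91  99  92  91  89  96  94  97 108 116 140
  151 155 162 165 159 146 117  93  89  86  89  91]
 [ 95  92  98  93  93  92  94  94  93  96  94  99  91  85  95  93  94  95
  100 114 139 133 117  96  90  85  89  91  88  92]
 [ 97  94  97  94  95  93  89  96  97  97  94  95  97  95  94  96  86  92
   93  91  96 100  93  89  89  88  91  91  92  89]]
```

Run:
```python
from plan import *
plan((.448,.2548,.19,180))
```

```text
t 36.1 [0.6488 0.1767 0.1872] yx 179.9 gap 0.0232
[0.6696, 0.2594, -0.0072, -0.0004, -0.002, -0.0009] rows 4.3
```

Request:
{"api": "move_arm", "payload": {
  "deltas": [
    [0.06,0.023,-0.007,0,0,0],
    [0.16,0.062,-0.007,0,0,0],
    [0.28,0.108,-0.007,0,0,0],
    [0.4,0.155,-0.007,0,0,0],
    [0.52,0.2,-0.007,0,0,0],
    [0.61,0.236,-0.007,0,0,0],
    [0.66,0.255,-0.007,0,0,0],
    [0.669,0.259,-0.007,0,0,0],
    [0.669,0.259,-0.007,0,0,0],
    [0.669,0.259,-0.007,0,0,0],
    [0.669,0.259,-0.007,0,0,0]
  ]
}}

```text
t: 37.2
position: [0.4495, 0.2544, 0.1912]
ee_rot: [0.001, 1.0, -0.0, -0.0]
contact_force: [-0.4, -0.1, -7.0]
finger_gap: 0.0235
grasp_force: 98.9
```

Run:
```python
from plan import *
plan((.448,.2548,.137,180),(.448,.2548,.131,180)); print(sense()["contact_force"])
```

```text
t 37.2 [0.4495 0.2544 0.1912] yx 179.9 gap 0.0235
[0.0048, 0.0013, 0.1806, -0.0003, -0.0004, -0.0015] rows 1.1
[0.0048, 0.0014, 0.2006, -0.0003, -0.0004, -0.0015] rows 0.1
[-0.37667661 -0.07540894 -7.02993861]
```

Request:
{"api": "move_arm", "payload": {
  "deltas": [
    [0.003,0.001,0.05,0,0,0],
    [0.003,0.001,0.11,0,0,0],
    [0.003,0.001,0.15,0,0,0],
    [0.003,0.001,0.175,0,0,0],
    [0.003,0.001,0.18,0,0,0],
    [0.003,0.001,0.18,0,0,0],
    [0.003,0.001,0.187,0,0,0],
    [0.003,0.001,0.193,0,0,0],
    [0.003,0.001,0.198,0,0,0],
    [0.003,0.001,0.198,0,0,0],
    [0.003,0.001,0.198,0,0,0]
  ]
}}

```text
t: 38.3
position: [0.4479, 0.2551, 0.1323]
ee_rot: [0.001, 1.0, -0.0, 0.0]
contact_force: [-0.3, -0.9, -6.8]
finger_gap: 0.0228
grasp_force: 99.0
```

Request:
{"api": "move_arm", "payload": {
  "deltas": [
    [0,0,0.003,0,0,0],
    [0,0,0.006,0,0,0],
    [0,0,0.008,0,0,0],
    [0,0,0.008,0,0,0],
    [0,0,0.008,0,0,0]
  ]
}}

```text
t: 38.8
position: [0.4482, 0.2552, 0.131]
ee_rot: [0.001, 1.0, 0.0, 0.001]
contact_force: [-5.3, -2.0, 10.2]
finger_gap: 0.0234
grasp_force: 100.8
```

Seated. Back off slightly, open, rise and clear the view.

Request:
{"api": "move_arm", "payload": {
  "deltas": [
    [0,0,-0.003,0,0,0],
    [0,0,-0.003,0,0,0]
  ]
}}

```text
t: 39.0
position: [0.4481, 0.2552, 0.1311]
ee_rot: [0.001, 1.0, 0.0, 0.0]
contact_force: [-2.6, -2.1, 1.7]
finger_gap: 0.0228
grasp_force: 99.9
```

Request:
{"api": "move_arm", "payload": {
  "deltas": [
    [0,0,0,0,0,0],
    [0,0,0,0,0,0],
    [0,0,0,0,0,0],
    [0,0,0,0,0,0],
    [0,0,-0.05,0,0,0],
    [0,0,-0.15,0,0,0],
    [0,0,-0.28,0,0,0],
    [0,0,-0.36,0,0,0],
    [0,0,-0.36,0,0,0],
    [0,0,-0.36,0,0,0]
  ],
  "fingers": 60
}}

```text
t: 40.0
position: [0.448, 0.2551, 0.2386]
ee_rot: [0.001, 1.0, 0.0, 0.0]
contact_force: [-0.3, 0.3, -0.5]
finger_gap: 0.0513
grasp_force: 0.0
```

Request:
{"api": "move_arm", "payload": {
  "deltas": [
    [-0.05,0.13,0,0,0,0],
    [-0.1,0.27,0,0,0,0],
    [-0.15,0.41,0,0,0,0],
    [-0.2,0.55,0,0,0,0],
    [-0.24,0.69,0,0,0,0],
    [-0.28,0.83,0,0,0,0],
    [-0.3,0.95,0,0,0,0],
    [-0.3,0.95,0,0,0,0],
    [-0.3,0.95,0,0,0,0]
  ]
}}

```text
t: 40.9
position: [0.538, 0.5403, 0.236]
ee_rot: [0.0, 1.0, -0.001, -0.001]
contact_force: [0.2, 0.0, 0.2]
finger_gap: 0.0513
grasp_force: 0.0
```

Run:
```python
from m import *
im=save("top","t9"); si=save("side","s9")
hs=cv2.cvtColor(im,cv2.COLOR_RGB2HSV)
x0,y0,x1,y1=120,262,205,352
g=cv2.cvtColor(im,cv2.COLOR_RGB2GRAY)
print(hs[304,125:205:4].tolist())
pl=cv2.inRange(hs[y0:y1,x0:x1],(14,20,120),(30,120,255)); print("plaster px",int((pl>0).sum()))
for r in pl[::4,::2]: print(''.join('#' if v else '.' for v in r))
for r in g[275:335:4,130:195:4]: print(*r)
P=(.4491,.2571); print("pred disc ctr px",proj("top",[*P,.149]),"r px",(proj("top",[P[0],P[1]-.04,.149])-proj("top",[*P,.149])).round(1),"knob",proj("top",[*P,.181]))
```

```text
[[103, 14, 128], [110, 18, 130], [20, 29, 184], [132, 7, 190], [160, 4, 187], [135, 6, 182], [143, 6, 164], [150, 7, 138], [150, 5, 169], [128, 8, 125], [90, 4, 123], [0, 0, 123], [120, 4, 69], [18, 35, 144], [14, 33, 85], [18, 33, 93], [20, 38, 156], [21, 35, 154], [14, 32, 87], [100, 11, 143]]
plaster px 490
...........................................
...........................................
...........................................
...........................................
...........................................
...............................#...........
.......................##....####..........
....................######....####.........
.........................##....####........
..........................##....####.......
...........................##....####......
.....###....................##....####.....
.....##.....................###....##......
......#.....................####...........
.......#...................................
...........................................
.........#.................................
..........###...........................
[... 592 characters left out ...]
 85 81 137 151 96 126
125 124 187 186 185 178 178 198 196 195 100 145 83 83 150 150 85
124 162 185 182 178 177 172 174 166 121 177 119 90 82 132 149 97
200 194 186 171 81 79 30 81 122 123 126 71 146 82 83 149 147
162 192 186 79 82 82 44 31 122 125 128 73 146 87 81 121 119
124 200 185 124 71 80 36 84 123 134 194 87 136 101 111 123 121
123 161 186 183 157 142 161 184 201 198 199 97 102 116 119 120 126
122 142 189 182 177 163 162 161 201 199 92 116 114 117 119 119 126
144 142 160 177 179 179 173 174 196 114 116 133 170 165 203 200 203
142 140 142 200 184 128 140 118 119 126 201 200 199 203 201 202 184
pred disc ctr px [152.58599128 310.14440741] r px [20.4 -0.2] knob [146.76220559 311.1348613 ]
```

Run:
```python
from m import *
im=cv2.cvtColor(cv2.imread("pics/top9.png" if 0 else "pics/t9.png"),cv2.COLOR_BGR2RGB)
g=cv2.GaussianBlur(cv2.cvtColor(im,cv2.COLOR_RGB2GRAY),(3,3),0).astype(int)
c0=np.array([152.6,310.1]); pts=[]
for a in np.arange(0,360,12):
    d=np.array([np.cos(np.radians(a)),np.sin(np.radians(a))]); rr=np.arange(15,27,.5)
    v=np.array([cv2.getRectSubPix(g.astype(np.float32),(1,1),tuple(map(float,c0+r*d)))[0,0] for r in rr])
    k=np.argmax(abs(np.gradient(v))); print(a,rr[k],int(np.gradient(v)[k]),end=" | "); pts.append(c0+rr[k]*d)
pts=np.array(pts,np.float32); r=np.linalg.norm(pts-c0,axis=1); ok=abs(r-20.4)<2.5
print(); print(ok.sum(),cv2.fitEllipse(pts[ok]))
e=cv2.fitEllipse(pts[ok])[0]; print(onz("top",*e,.149),"gripper",sense()["position"])
si=cv2.cvtColor(cv2.imread("pics/s9.png"),cv2.COLOR_BGR2GRAY); print(si[132:168:2,166:210:2]); print([proj("side",[.4483,.2515,z]).round(1) for z in(.135,.149,.181)])
```

```text
0 23.0 12 | 12 20.5 -17 | 24 21.0 -21 | 36 21.0 -21 | 48 21.0 -19 | 60 25.0 17 | 72 23.5 19 | 84 23.5 20 | 96 24.5 16 | 108 24.5 -7 | 120 24.5 -8 | 132 22.0 -8 | 144 21.0 -9 | 156 21.0 -13 | 168 21.5 -14 | 180 23.0 -13 | 192 23.5 -10 | 204 19.5 -10 | 216 20.0 -10 | 228 21.0 -13 | 240 23.0 -13 | 252 26.0 -13 | 264 18.5 -4 | 276 20.5 5 | 288 19.5 -15 | 300 19.5 -19 | 312 20.0 -20 | 324 20.0 -20 | 336 20.5 -18 | 348 26.5 -11 | 
18 ((152.44407653808594, 311.0665283203125), (41.158409118652344, 41.52046203613281), 50.60984802246094)
[0.44732471 0.25736353 0.149     ] gripper [0.53829942 0.53916829 0.23803147]
[[130 135 133 134 132 134 134 137 136 131 132 131 137 134 133 131 129 136
  133 135 134 136]
 [134 136 135 133 135 135 133 136 136 135 134 132 135 134 136 134 134 135
  134 136 131 135]
 [131 132 134 133 132 136 136 135 135 134 134 137 135 133 133 134 136 132
  134 136 133 135]
 [133 138 137 134 138 133 131 135 135 134 132 135 133 135 131 131 134 134
  134 135 136 134]
 [135 134 137 135 135 138 136 132 135 130 134 134 134 135 132 133 134 132
  137 135 134 135]
 [132 135 133 133 136 1
[... 556 characters left out ...]
 149 153  64  43  41  41  40  29 108 150 148 167 165
  168 154 118 115]
 [136 134 150 149 150 148 148  97  34  32  37  37  29  79 145 169 167 166
  168 154 117 122]
 [131 140 151 150 145 141 135 137  52  51  53  67  76 115 110 119 170 167
  171  93 127 118]
 [135 127 152 147 137 135 134 146 163 138 116 114 119 109 114 114 133 155
   90  69 164 180]
 [167 131 133 148 156 156 168 166 166 169 168 116 109 125 113 107  96  78
   75  75 112 192]
 [170 151  74  84 149 164 156 157 161 154 161 155 126 106  85  86  83  79
   76 101 128 116]
 [ 92 100  77  80  91  87  91  92  91  89  87  86  90  86  87  81  78  93
  119 124  93  94]]
[array([187.4, 162.4]), array([186.5, 156.5]), array([184.2, 142.7])]
```

The weight sits flat, within about 2 mm of the hole's centre in the same camera. The gripper is clear, so I'm handing it in.

```bash
python3 -c "
from rig import *
print(sign_off())"
```

```text
the job is handed in; nothing more can be done
None
```

The fang mould is assembled on the turntable in the order asked and handed in at about 41 s; by my camera measurements, the upper half is centred on the lower to under 1 mm and the weight is about 2 mm off the hole's centre; the fang never tipped, and I did not touch the tin or the lump.

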